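# Fish the stir bar out of a covered beaker with tongs

### The arm

A 7-joint arm with a two-finger parallel gripper is mounted at the origin on a cart in front of the work surface, level with it; the furniture and walls round the work are solid. World frame = base frame: x ahead of the robot, y to its left, z up, the work surface at z = 0. Lengths are in mm, angles in degrees, forces in N, time in s.
With the tool pointing down it reaches from about 425 to 1025 mm from the base axis. Payload 9.4 kg.
Tool frame: the origin (TCP) lies at the very end of the fingers, on their centre line; the grasp point (between the pads) lies 19 mm behind it (env.hold_point_z is the distance from the TCP to the grasp point, in mm); z points along the fingers, y is the line along which they close (so a half turn about z gives the same grasp; the last joint's range is limited). The gripper opens to 93 mm and grips with 3 to 60 N. Pads are 15 mm wide; open, the fingers measure 128 mm over their backs; the gripper's body (75 mm by 188 mm) begins 65 mm behind the grasp point.
Start: joints at [62.412, 34.337, -0.143, 91.639, 0.103, 54.024, -4.572], TCP at [285.521, -666.41, 218.618] pointing down, gripper open.
Joint ranges: [-147.43, 147.43], [-19.82, 112.94], [-74.19, 73.91], [6.32, 146.72], [-59.91, 239.91], [6.04, 106.73], [-150.56, 150.56]. Speed limits (degrees/s): [127.2, 127.2, 172.46, 172.46, 180, 180, 180].

### API

Orientations are given as [roll, pitch, yaw] about the fixed x, y, z axes, in that order (R = Rz(yaw) Ry(pitch) Rx(roll)).
In Python, from station import env gives the robot as it stands.
- The arm moves only by the tool move_arm, never from a script. Its argument "commands" is a list of rows, each a list of 3 entries, a list of its own where there are three numbers: the closure, from -1 (fully open) to 1 (shut), then the shift along the tool's x, y, z normalised to -1 to 1, where 1 is 0.15 m, then the turn about the tool's z normalised to -1 to 1, where 1 is pi rad. A call has exactly 8 rows; each row shifts and turns the commanded pose from where the row before left it, along the tool's axes as they then stand; what a row does not reach is not made up. A row lasts 1/12 s, in which the tool goes at most 41.7 mm and 7.16 degrees, less where a joint would pass 70% of its speed; a pose out of reach is approached as far as the arm can. A call with a number of a shift or a turn outside -1 to 1 is refused whole. A call with a gripper value outside its range is refused whole. The fingers move at their own pace and stop on an object; the grip force is fixed at half the most. Time passes only in rows, so rows that do not move let the fingers close, or fill a call up. It gives the time, the measured TCP pose, the force, the opening and the grip force at its end, in the units of the state.
- env.get_state(): the state, without advancing time (a new reading comes with each control period).
- env.capture(name): name is "scene" or "side" or "wrist"; returns the picture (480x640x3 uint8, red, green, blue); there is no depth.
- env.camera_model(name): a dict with "fovy" (degrees; the focal length in pixels is half the picture's height over the tangent of half this angle, whatever the lens; pixels are square), "cx", "cy" (the principal point, pixels), "cam_to_world" (4x4, takes a point from camera to world coordinates); the wrist camera has in their place "mount" (4x4, takes a point from camera to tool coordinates, whose origin is the TCP and whose axes are the flange's). Camera axes: x right, y up, looking along -z (the intrinsics and any distortion apply to the point x, -y, -z); pixel columns grow to the right and rows downward; lengths in mm; the calibration is good to about 2 mm. A picture is of the moment at which its call begins: read the wrist's pose just before it. camera_model takes no time and is no camera call.
- env.hand_in(): hands the job in; it is judged then, once.
The state is a dict: "t": time; "joint_positions": joint angles; "dq": joint speeds; "effort": joint torques, N m; "tool_pos": TCP position; "eef_rot": TCP orientation; "wrist_force": force on the tool from outside, world axes, zero at the start; "ft_torque": the same for the moment, N m; "finger_gap": opening from 0.0 (shut) to 1.0 (fully open); "grasp_force": force on a finger pad.
Only numpy, scipy, OpenCV 4.12 (cv2) and the standard library are available. Lean on these libraries where they do the work, as an engineer would, in place of code of your own. Each camera call takes 0.05 s, during which the arm holds its last target. There are 200 camera calls.

### The job

Take the orange cover off the tall beaker and set it knob up on the bare bench, then take the tongs from their blue stand and use them to fish the stir bar out of the beaker and lower it right into the white weighing boat before you let it go, lying flat. Never touch the bar with the gripper itself. Stand the tongs back in their stand, and leave the beaker and the amber bottle, small jar, timer and dropper bottle standing where they are.

Things in the scene. Friction and masses are not known exactly. Their poses are not given: they have to be found in the camera images.
- tongs: Loose steel parallel-action tongs, 80 g, standing tips down in the stand. Origin: midway between the lower ends of the open tips; z up along the arms, y across the jaws (closing line). Top at z = 169 mm. Below z = 117 mm the arms are straight strips 12 mm wide (x), 4 mm thick, outer faces at y = +-17 mm, inner gripping faces at y = +-13 mm when open.
- tongs_grip (a point): Where to hold the tongs: 145 mm above their origin, midway between two black upright pads, each 22 mm wide (x), from 22 mm below to 22 mm above this point, outer faces at y = +-28 mm when open. Axes as the tongs'. Squeezed evenly by a gripper, this stays straight above the middle of the tips.
- tongs_jaw (a joint): Closing of the tongs in m: 0 open, 0.020 shut. The jaws stay parallel: tip gap = 0.026 - value, width over the pads = 0.056 - value. A spring opens them with 6 N when open, rising to 10 N when shut; so squeezed by a few mm they are held firmly with the tips still open, and the grip must exceed the spring to clamp a part.
- stand: Fixed tongs stand: dark base plate 70 x 90 x 8 mm and a blue open-topped pocket, inside 20 mm (x) by 44 mm (y), walls 3 mm, inner floor at z = 8 mm, upright to z = 94 mm, then flared outwards like a funnel to a mouth about 36 x 60 mm at z = 106 mm. Origin: centre of its underside; z up. The tongs stand in it with their y along its y.
- pocket (a point): Centre of the pocket's inner floor in the stand, where the tongs' origin rests; axes as the stand's.
- beaker: Loose clear glass beaker, 100 mm high, 76 mm across the rim, with a spout to its -y reaching 41 mm; mass 200 g. Origin: centre of its underside, z up. Inner floor at z = 4 mm; inside free radius at least 30 mm about x = 0, y = 1.5 mm.
- cover: Loose orange cover lying on the beaker: disc 88 mm across, 4 mm thick, with a lip 52 mm across and 6 mm deep underneath that hangs loosely in the mouth, and a round black knob on top, 20 mm across. Origin: centre of the lip's underside; z up. Disc from z = 6 to 10 mm, knob from z = 10 to 38 mm (grip it between z = 18 and 36 mm). Mass 60 g.
- stir_bar: Blue stirring bar with white ends, 30 mm long (along its y), 8 mm thick, lying on the beaker's inner floor, hidden under the cover at the start. Origin: middle of its underside. About 12 g.
- boat: Loose square white plastic weighing boat, 60 x 60 mm, 14 mm high, walls 2 mm, inner floor 56 x 56 mm at z = 2 mm. Origin: centre of its underside, z up. 40 g.
- bottle: Loose amber reagent bottle, 66 mm across, 123 mm high, a bystander. Origin: centre of its underside.
- jar: Loose small brown jar with a black lid, 39 mm across, 68 mm high, a bystander. Origin: centre of its underside.
- timer: Loose white timer, 62 x 62 x 19 mm, a bystander. Origin: centre of its underside.
- dropper: Loose dropper bottle, 29 mm across, 90 mm high, a bystander. Origin: centre of its underside.
- digital_burette: Fixed tall burette on a large amber bottle, 0.68 m high, in the middle of the bench; axes as the world's. Bottle: 154 mm across, centre 83 mm beyond the origin (+x). A thin delivery tube reaches from it to 158 mm on the robot's side of the origin (-x), at heights from 0.19 to 0.34 m, so things crossing that line must pass nearer to the robot.
Mind the look-alikes: they are no part of the job. What is shaped like the stand but purple or yellow is not meant.

How it is judged (in metres and radians):
On the way, in this order (a step that is already met when the one before it is completed fails the run):
1. the cover lies on the bench, knob up, clear of the beaker (height (world z) of cover below 0.006 m and angle between cover's own z axis and vertical below 0.12 rad and horizontal distance between cover and beaker above 0.085 m), for 0.2 s.
2. the stir bar is held by the tongs above the beaker's rim (height (world z) of stir_bar above 0.105 m and contact force between tongs and stir_bar above 0.5 N), for 0.2 s.
3. the stir bar is inside the boat, within 12 mm of its floor, while the tongs still hold it (x of stir_bar in the frame of boat between -0.025 and 0.025 m and y of stir_bar in the frame of boat between -0.025 and 0.025 m and z of stir_bar in the frame of boat between -0.002 and 0.014 m and contact force between tongs and stir_bar above 0.3 N), for 0.1 s.
At the end, for the whole second after the job is handed in: Bar at rest, level, on the boat's floor (within 25 mm of its centre in x and y), boat flat; cover on the bench knob up, centre over 85 mm from the beaker's; tongs upright (0.15 rad) in the pocket, tips within 12 mm of its floor, 15 mm of its centre; beaker upright (all of step 1 and x of stir_bar in the frame of boat between -0.025 and 0.025 m and y of stir_bar in the frame of boat between -0.025 and 0.025 m and z of stir_bar in the frame of boat between -0.002 and 0.012 m and angle between stir_bar's own y axis and vertical between 1.42 and 1.72 rad and angle between each of boat, beaker's own z axis and vertical below 0.1 rad and height (world z) of boat below 0.006 m and linear speed of stir_bar below 0.02 m/s and horizontal distance between tongs and pocket below 0.015 m and height (world z) of tongs below 0.02 m and angle between tongs's own z axis and vertical below 0.15 rad and linear speed of tongs below 0.03 m/s and contact force between tongs and stir_bar below 0.1 N); the robot touches nothing.
It fails at once if the gripper or arm touches the stir bar (contact force between any of the fingers, the arm and stir_bar above 0.1 N).
It fails at once if the beaker is moved more than 40 mm or tipped more than 0.35 rad (distance of beaker from where it was at the start of the episode above 0.04 m or angle between beaker's own z axis and vertical above 0.35 rad).
It fails at once if a bystander (bottle, jar, timer, dropper bottle) is moved more than 30 mm or tipped more than 0.3 rad (distance of any of bottle, jar, timer, dropper from where it was at the start of the episode above 0.03 m or angle between any of bottle, jar, timer, dropper's own z axis and vertical above 0.3 rad).
It also fails if it takes over 72 s, if anything falls off the work surface, if the arm or the gripper's body presses on something with over 40 N, if the wrist force passes 120 N, or if a joint passes its speed limit or range.

## Working session

There is one attempt and no reset: what is moved stays moved. The work goes in short steps, Python scripts to look and compute and a tool call to move; the robot and the scene stay as the last step left them, time stands still between calls to the robot, and variables do not carry over. Pictures are saved under pics/ and viewed, at most 10 in all, crops included, and the job is handed in when it is done.

Besides the shell and the picture viewer there is one more tool, called after "Emit:" as name([rows], argument=value, ...), one row to a line, values as JSON. move_arm: Moves the arm, as the interface text tells. Its arguments: {"type":"object","properties":{"commands":{"type":"array","items":{"type":"array"}}},"required":["commands"]}

```bash
mkdir -p pics; ls; python3 - <<'E'
from station import env
import cv2,numpy as np
np.set_printoptions(precision=3,suppress=True)
print(env.get_state())
for n in("scene","side"):
    cv2.imwrite(f"pics/{n}0.png",env.capture(n)[:,:,::-1])
for n in("scene","side","wrist"): print(n,env.camera_model(n))
E
```

```text
pics
{'t': 0.0, 'joint_positions': array([62.411, 34.383, -0.145, 91.679,  0.102, 54.026, -4.573]), 'dq': array([-0.031, -0.035,  0.009,  0.035, -0.118, -0.056,  0.007]), 'effort': array([  0.   , -76.508,   1.497, -25.236,  -0.052,   0.017,   0.   ]), 'tool_pos': array([ 285.329, -665.961,  217.787]), 'eef_rot': array([-179.911,    0.008,   23.196]), 'wrist_force': array([ 0.099, -0.538, -0.949]), 'ft_torque': array([0.023, 0.071, 0.016]), 'grasp_force': 0.0, 'finger_gap': 0.9968710357641443}
scene {'fovy': 50.08199355212261, 'cx': 313.702342948166, 'cy': 239.7600091771953, 'cam_to_world': array([[  -0.794,    0.399,   -0.459,  -96.266],
       [  -0.608,   -0.531,    0.591,  621.131],
       [  -0.008,    0.748,    0.663, 1019.546],
       [   0.   ,    0.   ,    0.   ,    1.   ]])}
side {'fovy': 48.26438649226801, 'cx': 317.9937727789852, 'cy': 242.11844618077825, 'cam_to_world': array([[    0.826,     0.354,    -0.439,  -188.991],
       [   -0.564,     0.543,    -0.622, -1203.894],
       [    0.018,     0.762,     0.648,  1187.198],
       [    0.   ,     0.   ,     0.   ,     1.   ]])}
wrist {'fovy': 67.73124202767073, 'cx': 323.1066908318876, 'cy': 241.05818155246376, 'mount': array([[   0.001,    0.96 ,    0.281,   78.692],
       [   1.   ,   -0.001,    0.   ,    1.604],
       [   0.001,    0.281,   -0.96 , -166.452],
       [   0.   ,    0.   ,    0.   ,    1.   ]])}
```

View pics/scene0.png

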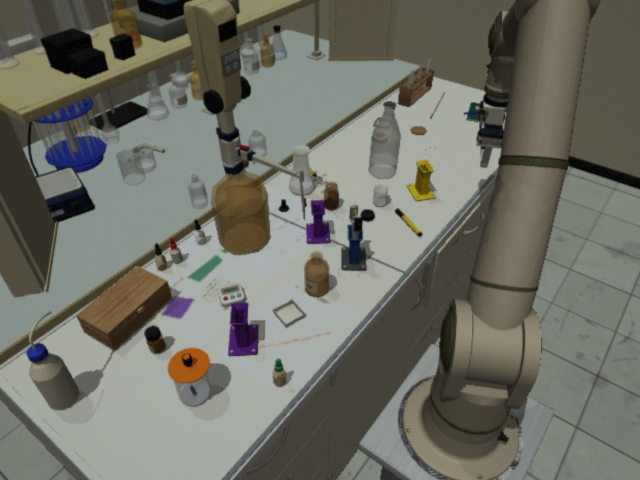

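View pics/side0.png

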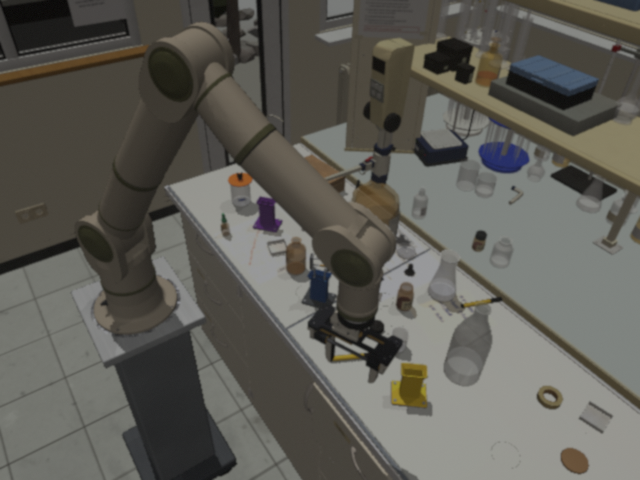

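The scene view shows the orange cover on the beaker at about (189,365) and the blue stand with the tongs at (353,250). The boat is near (289,313), the bottle (316,273), timer (232,294), jar (154,340) and dropper (280,373). The side view shows the same layout.

```bash
cat > h.py <<'E'
from station import env
import cv2,numpy as np
from scipy.spatial.transform import Rotation as R
np.set_printoptions(precision=1,suppress=True)
def model(n,st=None):
    m=env.camera_model(n); f=240/np.tan(np.radians(m["fovy"]/2))
    if n=="wrist":
        T=np.eye(4);T[:3,:3]=R.from_euler("xyz",st["eef_rot"],degrees=True).as_matrix();T[:3,3]=st["tool_pos"]
        return f,m["cx"],m["cy"],T@np.array(m["mount"])
    return f,m["cx"],m["cy"],np.array(m["cam_to_world"])
def ray(M,u,v):
    f,cx,cy,T=M; d=T[:3,:3]@np.array([(u-cx)/f,-(v-cy)/f,-1]); return T[:3,3],d
def at(M,u,v,z):
    o,d=ray(M,u,v); return o+d*(z-o[2])/d[2]
def proj(M,p):
    f,cx,cy,T=M; q=T[:3,:3].T@(np.array(p)-T[:3,3]); return np.array([cx+f*q[0]/-q[2],cy-f*q[1]/-q[2]])
E
python3 - <<'E'
from h import *
S=model("scene");D=model("side")
for n,u,v,z in[("disc",189,364,104),("knob",187,357,128),("boat",289,313,14),("standtop",355,231,106),("plate",353,260,8),("bottle",316,292,0),("bottop",317,257,123),("timer",232,296,10),("jar",156,350,0),("drop",280,383,0),("burette",244,246,0),("tube",304,215,190),("purp1",242,345,0),("purp2",318,236,0)]: print(n,at(S,u,v,z))
for n,u,v,z in[("disc",240,180,104),("knob",240,177,128),("boat",277,247,14),("standtop",319,270,106),("bottop",296,241,123)]: print("side",n,at(D,u,v,z))
a=cv2.imread("pics/scene0.png");b=cv2.imread("pics/side0.png")
c1=cv2.resize(a[180:420,130:400],None,fx=2.2,fy=2.2,interpolation=cv2.INTER_CUBIC)
c1=cv2.resize(a[190:410,130:390],(709,600),interpolation=cv2.INTER_CUBIC)
cv2.imwrite("pics/c1.png",c1)
E
```

```text
disc [507.5 279.  104. ]
knob [508.1 278.7 128. ]
boat [479.3 -13.5  14. ]
standtop [ 467.8 -288.5  106. ]
plate [ 462.1 -277.7    8. ]
bottle [ 476.1 -122.5   -0. ]
bottop [ 477.6 -129.8  123. ]
timer [639.   29.7  10. ]
jar [670. 261.   0.]
drop [371.9 149.9   0. ]
burette [ 757.3 -140.7   -0. ]
tube [ 556.3 -178.7  190. ]
purp1 [514.3 124.7   0. ]
purp2 [ 609.5 -307.9    0. ]
side disc [504.5 274.9 104. ]
side knob [498.1 258.9 128. ]
side boat [477.5 -22.7  14. ]
side standtop [ 475.3 -271.   106. ]
side bottop [ 478.8 -140.1  123. ]
```

View pics/c1.png

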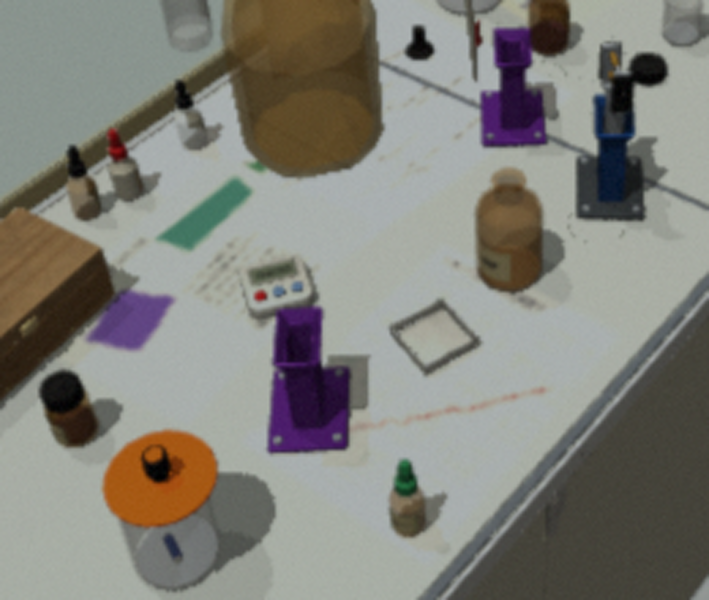

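The crop confirms the boat as the 60 mm frame near full-picture (289,313). The bar shows through the glass at about (193,390). Next I'll write a planner that prints rows in tool axes, then look from above with the wrist camera.

```bash
cat >> h.py <<'E'
import json
def plan(xyz,yaw,grip,calls=None,st=None):
    """straight line rows from measured pose to target (tool down); turn capped, shift capped"""
    st=st or env.get_state(); p=st["tool_pos"]; y0=st["eef_rot"][2]
    d=np.array(xyz)-p; dy=yaw-y0; dy=(dy+180)%360-180
    need=max(np.linalg.norm(d)/40,abs(dy)/7.0,1)
    k=int(np.ceil(need/8)) if calls is None else calls
    n=8*k
    rows=[];y=y0
    for i in range(n):
        c,s=np.cos(np.radians(y)),np.sin(np.radians(y)); v=d/n
        t=[round(float(a)/150,3)+0.0 for a in(c*v[0]+s*v[1],s*v[0]-c*v[1],-v[2])]
        rows.append([grip,t,round(-dy/n/180,4)]); y+=dy/n
    for j in range(k): print(json.dumps(rows[8*j:8*j+8]).replace(" ",""))
def box(M,mask):
    ys,xs=np.nonzero(mask); return len(xs),xs.mean(),ys.mean()
E
python3 - <<'E'
from h import *
S=model("scene");D=model("side")
for u,v in[(0,367),(60,478),(235,480),(300,420),(480,252)]: print(at(S,u,v,0))
for p in [(500,400,0),(430,390,0),(400,260,0)]: print(p,proj(S,p),proj(D,p))
print(at(D,315,302,0),at(D,240,205,0), proj(D,(508,279,104)))
plan((420,-300,240),180,-1)
E
```

```text
[925.2 514.8   0. ]
[579.  576.2   0. ]
[301.1 369.9  -0. ]
[278.8 193.5   0. ]
[ 191.1 -533.9    0. ]
(500, 400, 0) [156.6 433.6] [225.7 187.6]
(430, 390, 0) [182.7 449.4] [210.3 194.6]
(400, 260, 0) [237.4 411.4] [218.4 214.7]
[ 450.8 -289.     0. ] [493.1 270.2   0. ] [240.3 179.2]
[[-1,[0.074,-0.079,-0.006],-0.0363],[-1,[0.083,-0.07,-0.006],-0.0363],[-1,[0.09,-0.06,-0.006],-0.0363],[-1,[0.097,-0.049,-0.006],-0.0363],[-1,[0.101,-0.038,-0.006],-0.0363],[-1,[0.105,-0.026,-0.006],-0.0363],[-1,[0.107,-0.014,-0.006],-0.0363],[-1,[0.108,-0.002,-0.006],-0.0363]]
[[-1,[0.108,0.011,-0.006],-0.0363],[-1,[0.106,0.023,-0.006],-0.0363],[-1,[0.103,0.035,-0.006],-0.0363],[-1,[0.098,0.046,-0.006],-0.0363],[-1,[0.092,0.057,-0.006],-0.0363],[-1,[0.085,0.067,-0.006],-0.0363],[-1,[0.077,0.076,-0.006],-0.0363],[-1,[0.068,0.085,-0.006],-0.0363]]
[[-1,[0.058,0.092,-0.006],-0.0363],[-1,[0.047,0.098,-0.006],-0.0363],[-1,[0.035,0.102,-0.006],-0.0363],[-1,[0.023,0.106,-0.006],-0.0363],[-1,[0.011,0.108,-0.006],-0.0363],[-1,[-0.001,0.108,-0.006],-0.0363],[-1,[-0.013,0.108,-0.006],-0.0363],[-1,[-0.026,0.105,-0.006],-0.0363]]
```

Emit:
move_arm([
  [-1,[0.074,-0.079,-0.006],-0.0363],
  [-1,[0.083,-0.07,-0.006],-0.0363],
  [-1,[0.09,-0.06,-0.006],-0.0363],
  [-1,[0.097,-0.049,-0.006],-0.0363],
  [-1,[0.101,-0.038,-0.006],-0.0363],
  [-1,[0.105,-0.026,-0.006],-0.0363],
  [-1,[0.107,-0.014,-0.006],-0.0363],
  [-1,[0.108,-0.002,-0.006],-0.0363],
])

```text
t: 0.77
tool_pos: [330.2, -543.6, 225.5]
eef_rot: [-180.0, -0.0, 75.8]
wrist_force: [-1.0, -0.1, 0.1]
finger_gap: 0.996
grasp_force: 0.0
```

Moving as expected, and the yaw rises as planned.

Emit:
move_arm([
  [-1,[0.108,0.011,-0.006],-0.0363],
  [-1,[0.106,0.023,-0.006],-0.0363],
  [-1,[0.103,0.035,-0.006],-0.0363],
  [-1,[0.098,0.046,-0.006],-0.0363],
  [-1,[0.092,0.057,-0.006],-0.0363],
  [-1,[0.085,0.067,-0.006],-0.0363],
  [-1,[0.077,0.076,-0.006],-0.0363],
  [-1,[0.068,0.085,-0.006],-0.0363],
])

```text
t: 1.43
tool_pos: [375.0, -421.5, 232.8]
eef_rot: [-180.0, -0.0, 128.1]
wrist_force: [0.9, -0.4, -0.3]
finger_gap: 0.998
grasp_force: 0.0
```

Emit:
move_arm([
  [-1,[0.058,0.092,-0.006],-0.0363],
  [-1,[0.047,0.098,-0.006],-0.0363],
  [-1,[0.035,0.102,-0.006],-0.0363],
  [-1,[0.023,0.106,-0.006],-0.0363],
  [-1,[0.011,0.108,-0.006],-0.0363],
  [-1,[-0.001,0.108,-0.006],-0.0363],
  [-1,[-0.013,0.108,-0.006],-0.0363],
  [-1,[-0.026,0.105,-0.006],-0.0363],
])

```text
t: 2.1
tool_pos: [419.9, -299.5, 240.1]
eef_rot: [180.0, -0.0, -179.7]
wrist_force: [0.2, -0.1, 0.2]
finger_gap: 1.002
grasp_force: 0.0
```

```bash
python3 - <<'E'
from h import *
st=env.get_state(); print(st["t"],st["tool_pos"],st["eef_rot"],st["joint_positions"])
im=env.capture("wrist")[:,:,::-1].copy(); cv2.imwrite("pics/w1.png",im)
plan((415,-100,240),180,-1)
E
```

```text
2.1 [ 419.9 -299.5  240.1] [ 180.    -0.  -179.7] [ 63.5  24.3 -46.7 115.5  23.1  49.8  94.4]
[[-1,[0.002,0.164,0.0],0.0007],[-1,[0.003,0.164,0.0],0.0007],[-1,[0.003,0.164,0.0],0.0007],[-1,[0.003,0.164,0.0],0.0007],[-1,[0.004,0.164,0.0],0.0007],[-1,[0.004,0.164,0.0],0.0007],[-1,[0.005,0.164,0.0],0.0007],[-1,[0.005,0.164,0.0],0.0007]]
```

View pics/w1.png

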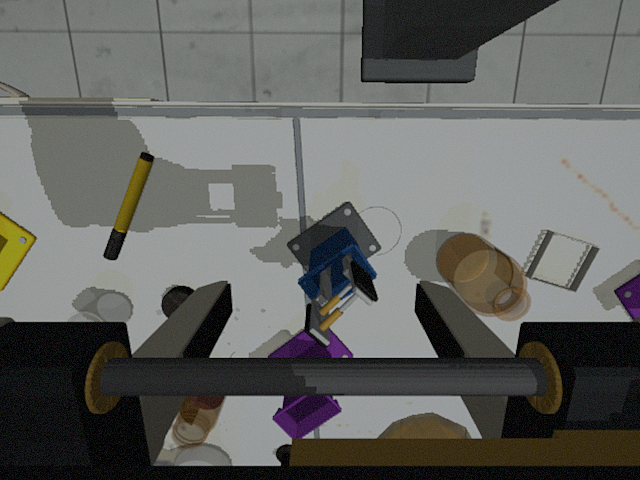

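The wrist view shows the stand plate's corners at about (348,202), (381,247) and (288,244). The tongs' black pads are near (362,283) and (316,323), and the boat is near (562,259).

```bash
python3 - <<'E'
from h import *
st=env.get_state(); W=model("wrist",st)
P=[at(W,u,v,8) for u,v in[(348,202),(381,247),(288,244)]]
for p in P: print(p)
e1=P[1]-P[0];e2=P[2]-P[0]; print(np.linalg.norm(e1),np.linalg.norm(e2),np.degrees(np.arctan2(e1[1],e1[0])),np.degrees(np.arctan2(e2[1],e2[0])))
print("centre",(P[1]+P[2])/2)
im=cv2.imread("pics/w1.png")[180:360,250:620]
cv2.imwrite("pics/c2.png",cv2.resize(im,(800,389),interpolation=cv2.INTER_CUBIC))
E
```

```text
[ 414.7 -269.2    8. ]
[ 467.1 -228.7    8. ]
[ 465.4 -337.3    8. ]
66.253500678904 84.809049502326 37.74461678700523 -53.349477724253774
centre [ 466.2 -283.     8. ]
```

View pics/c2.png

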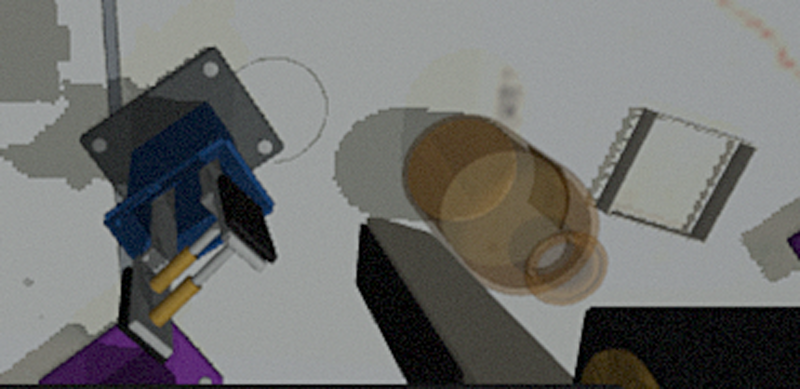

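Emit:
move_arm([
  [-1,[0.004,0.164,0.0],0.0007],
  [-1,[0.004,0.164,0.0],0.0007],
  [-1,[0.004,0.164,0.0],0.0007],
  [-1,[0.004,0.164,0.0],0.0007],
  [-1,[0.004,0.164,0.0],0],
  [-1,[0.004,0.164,0.0],0],
  [-1,[0.004,0.164,0.0],0],
  [-1,[0.004,0.164,0.0],0],
])

```text
t: 2.82
tool_pos: [416.0, -102.8, 240.1]
eef_rot: [-180.0, -0.0, 179.3]
wrist_force: [0.0, -0.3, 0.2]
finger_gap: 1.0
grasp_force: 0.0
```

```bash
python3 - <<'E'
from h import *
im=env.capture("wrist")[:,:,::-1]; st=env.get_state(); cv2.imwrite("pics/w2.png",im); print(st["tool_pos"],st["eef_rot"])
st1=dict(tool_pos=np.array([419.9,-299.5,240.1]),eef_rot=[180,0,-179.7])
W=model("wrist",st1)
C=[at(W,250+a/2.162,180+b/2.162,14) for a,b in[(638,108),(755,148),(703,240),(597,208)]]
print(C,np.mean(C,0))
plan((470,320,260),128,-1)
E
```

```text
[416.1 -98.4 240.6] [179.9   0.1 179.6]
[array([443. , -48.5,  14. ]), array([464.6,  17.8,  14. ]), array([518.,   1.,  14.]), array([499.4, -60.7,  14. ])] [481.3 -22.6  14. ]
[[-1,[-0.021,0.174,-0.008],0.0179],[-1,[-0.011,0.175,-0.008],0.0179],[-1,[-0.001,0.176,-0.008],0.0179],[-1,[0.008,0.176,-0.008],0.0179],[-1,[0.018,0.175,-0.008],0.0179],[-1,[0.028,0.174,-0.008],0.0179],[-1,[0.038,0.172,-0.008],0.0179],[-1,[0.047,0.169,-0.008],0.0179]]
[[-1,[0.057,0.166,-0.008],0.0179],[-1,[0.066,0.163,-0.008],0.0179],[-1,[0.075,0.159,-0.008],0.0179],[-1,[0.084,0.154,-0.008],0.0179],[-1,[0.093,0.149,-0.008],0.0179],[-1,[0.101,0.144,-0.008],0.0179],[-1,[0.109,0.138,-0.008],0.0179],[-1,[0.116,0.132,-0.008],0.0179]]
```

Emit:
move_arm([
  [-1,[-0.021,0.174,-0.008],0.0179],
  [-1,[-0.011,0.175,-0.008],0.0179],
  [-1,[-0.001,0.176,-0.008],0.0179],
  [-1,[0.008,0.176,-0.008],0.0179],
  [-1,[0.018,0.175,-0.008],0.0179],
  [-1,[0.028,0.174,-0.008],0.0179],
  [-1,[0.038,0.172,-0.008],0.0179],
  [-1,[0.047,0.169,-0.008],0.0179],
])

```text
t: 3.53
tool_pos: [443.7, 106.5, 249.7]
eef_rot: [-180.0, -0.0, 153.4]
wrist_force: [-0.1, 0.4, 0.0]
finger_gap: 1.004
grasp_force: 0.0
```

Emit:
move_arm([
  [-1,[0.057,0.166,-0.008],0.0179],
  [-1,[0.066,0.163,-0.008],0.0179],
  [-1,[0.075,0.159,-0.008],0.0179],
  [-1,[0.084,0.154,-0.008],0.0179],
  [-1,[0.093,0.149,-0.008],0.0179],
  [-1,[0.101,0.144,-0.008],0.0179],
  [-1,[0.109,0.138,-0.008],0.0179],
  [-1,[0.116,0.132,-0.008],0.0179],
])

```text
t: 4.2
tool_pos: [471.0, 315.6, 259.1]
eef_rot: [-180.0, 0.0, 127.7]
wrist_force: [1.0, 0.4, 0.1]
finger_gap: 1.0
grasp_force: 0.0
```

```bash
cat >> h.py <<'E'
def circle(M,im,lo,hi,z,box=None):
    """ellipse of the largest colour blob (hsv) -> world centre & diameters at height z"""
    m=cv2.inRange(cv2.cvtColor(im,cv2.COLOR_BGR2HSV),lo,hi)
    c=max(cv2.findContours(m,0,2)[0],key=cv2.contourArea)
    w=np.array([at(M,u,v,z)[:2] for u,v in cv2.convexHull(c)[:,0]]).astype(np.float32)
    return cv2.minEnclosingCircle(w),cv2.fitEllipse(w),cv2.contourArea(c)
E
python3 - <<'E'
from h import *
st=env.get_state();im=env.capture("wrist")[:,:,::-1].copy(); cv2.imwrite("pics/w3.png",im); print(st["tool_pos"],st["eef_rot"])
W=model("wrist",st)
print(circle(W,im,(5,150,90),(20,255,255),104))
for n in("scene","side"): print(n,circle(model(n),cv2.imread(f"pics/{n}0.png"),(5,200,120),(20,255,255),104))
E
```

```text
[471.  315.6 259.1] [-180.     0.   127.7]
(((506.91131591796875, 279.6475524902344), 43.4961051940918), ((506.85968017578125, 279.5982971191406), (86.26544952392578, 86.77088928222656), 42.82585906982422), 5833.0)
scene (((507.09014892578125, 281.18743896484375), 42.1257438659668), ((507.02020263671875, 281.09490966796875), (83.16497802734375, 83.8567886352539), 88.45686340332031), 997.0)Traceback (most recent call last):
  File "<stdin>", line 5, in <module>
  File "h.py", line 36, in circle
    c=max(cv2.findContours(m,0,2)[0],key=cv2.contourArea)
ValueError: max() iterable argument is empty
```

View pics/w3.png

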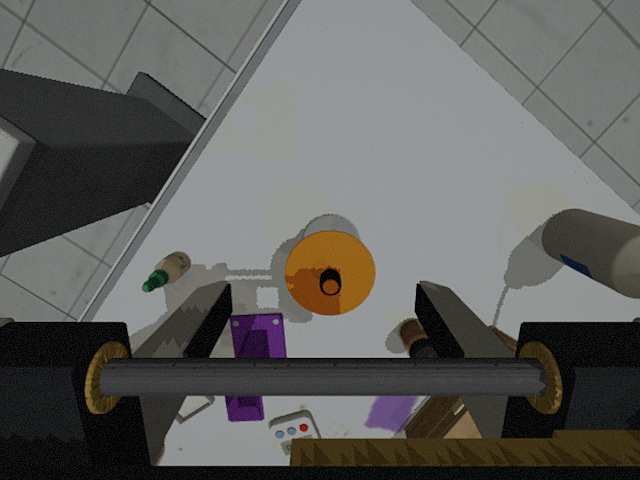

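The picture shows the cover disc centred near (330,272) with the knob at (330,281). It measures as an 87 mm disc at (507,280), which agrees with the scene camera.

```bash
python3 - <<'E'
from h import *
plan((507,279.9,150),128,-1)
p=env.get_state()
plan((507,279.9,107.5),128,-1,st=dict(tool_pos=np.array([507,279.9,150]),eef_rot=[180,0,128]))
E
```

```text
[[-1,[-0.046,0.003,0.092],-0.0002],[-1,[-0.046,0.003,0.092],-0.0002],[-1,[-0.046,0.003,0.092],-0.0002],[-1,[-0.046,0.002,0.092],-0.0002],[-1,[-0.046,0.002,0.092],-0.0002],[-1,[-0.046,0.002,0.092],-0.0002],[-1,[-0.046,0.002,0.092],-0.0002],[-1,[-0.046,0.002,0.092],-0.0002]]
[[-1,[0.0,0.0,0.035],0.0],[-1,[0.0,0.0,0.035],0.0],[-1,[0.0,0.0,0.035],0.0],[-1,[0.0,0.0,0.035],0.0],[-1,[0.0,0.0,0.035],0.0],[-1,[0.0,0.0,0.035],0.0],[-1,[0.0,0.0,0.035],0.0],[-1,[0.0,0.0,0.035],0.0]]
```

Emit:
move_arm([
  [-1,[-0.046,0.002,0.092],0],
  [-1,[-0.046,0.002,0.092],0],
  [-1,[-0.046,0.002,0.092],0],
  [-1,[-0.046,0.002,0.092],0],
  [-1,[-0.046,0.002,0.092],0],
  [-1,[-0.046,0.002,0.092],0],
  [-1,[-0.046,0.002,0.092],0],
  [-1,[0,0,0],0],
])

```text
t: 4.92
tool_pos: [502.1, 275.3, 160.2]
eef_rot: [-179.8, 0.0, 127.8]
wrist_force: [0.8, -0.2, 0.3]
finger_gap: 1.0
grasp_force: 0.0
```

```bash
python3 - <<'E'
from h import *
st=env.get_state(); print(st["tool_pos"],st["dq"])
plan((507,279.9,107.5),128,-1)
E
```

```text
[502.1 275.3 160.2] [-0.4 -1.9 -2.  -1.3 -2.1  2.6  0.5]
[[-1,[0.001,0.006,0.044],-0.0002],[-1,[0.001,0.006,0.044],-0.0002],[-1,[0.001,0.006,0.044],-0.0002],[-1,[0.001,0.006,0.044],-0.0002],[-1,[0.001,0.006,0.044],-0.0002],[-1,[0.001,0.006,0.044],-0.0002],[-1,[0.001,0.006,0.044],-0.0002],[-1,[0.001,0.006,0.044],-0.0002]]
```

Emit:
move_arm([
  [-1,[0.004,0.022,0],0],
  [-1,[0.004,0.022,0.06],0],
  [-1,[0,0,0.07],0],
  [-1,[0,0,0.07],0],
  [-1,[0,0,0.07],0],
  [-1,[0,0,0.07],0],
  [-1,[0,0,0],0],
  [-1,[0,0,0],0],
])

```text
t: 5.58
tool_pos: [505.8, 283.0, 110.9]
eef_rot: [-179.9, -0.0, 128.0]
wrist_force: [0.2, 1.0, -0.0]
finger_gap: 1.004
grasp_force: 0.0
```

Emit:
move_arm([
  [-1,[-0.018,-0.006,0.022],0],
  [-1,[0,0,0],0],
  [0.3,[0,0,0],0],
  [0.8,[0,0,0],0],
  [1,[0,0,0],0],
  [1,[0,0,0],0],
  [1,[0,0,0],0],
  [1,[0,0,0],0],
])

```text
t: 6.25
tool_pos: [507.4, 280.5, 108.6]
eef_rot: [180.0, 0.0, 128.0]
wrist_force: [-0.6, -0.8, 0.4]
finger_gap: 0.615
grasp_force: 0.0
```

```bash
python3 - <<'E'
from h import *
st=env.get_state(); print(st["tool_pos"],st["finger_gap"]*93,st["grasp_force"],st["wrist_force"])
E
```

```text
[507.4 280.5 108.6] 57.21261860160866 0.0 [-0.6 -0.8  0.4]
```

Emit:
move_arm([
  [1,[0,0,0],0],
  [1,[0,0,0],0],
  [1,[0,0,0],0],
  [1,[0,0,0],0],
  [1,[0,0,0],0],
  [1,[0,0,0],0],
  [1,[0,0,0],0],
  [1,[0,0,0],0],
])

```text
t: 6.92
tool_pos: [507.3, 280.4, 108.5]
eef_rot: [-180.0, 0.0, 128.0]
wrist_force: [0.2, -0.1, 0.2]
finger_gap: 0.205
grasp_force: 30.0
```

Emit:
move_arm([
  [1,[0,0,-0.1],0],
  [1,[0,0,-0.15],0],
  [1,[0,0,-0.05],0],
  [1,[0.15,0,0],0],
  [1,[0.2,0,0],0],
  [1,[0.2,0,0],0],
  [1,[0.2,0,0],0],
  [1,[0.186,-0.006,0],0],
])

```text
t: 7.58
tool_pos: [419.3, 391.8, 153.3]
eef_rot: [180.0, -0.0, 127.9]
wrist_force: [0.6, 0.5, -0.6]
finger_gap: 0.206
grasp_force: 30.0
```

Emit:
move_arm([
  [1,[0,0,0.1],0],
  [1,[0,0,0.2],0],
  [1,[0,0,0.2],0],
  [1,[0,0,0.2],0],
  [1,[0,0,0.1],0],
  [1,[0,0,0.05],0],
  [1,[0,0,0],0],
  [1,[0,0,0],0],
])

```text
t: 8.25
tool_pos: [420.3, 390.9, 26.2]
eef_rot: [-180.0, -0.0, 128.0]
wrist_force: [0.7, 0.2, -0.3]
finger_gap: 0.202
grasp_force: 30.0
```

Emit:
move_arm([
  [1,[0,0,0.02],0],
  [1,[0,0,0.02],0],
  [1,[0,0,0.013],0],
  [1,[0,0,0.01],0],
  [1,[0,0,0.007],0],
  [1,[0,0,0.007],0],
  [1,[0,0,0],0],
  [1,[0,0,0],0],
])

```text
t: 8.92
tool_pos: [420.3, 390.6, 14.4]
eef_rot: [-180.0, -0.0, 128.0]
wrist_force: [0.1, -0.1, -0.4]
finger_gap: 0.202
grasp_force: 30.0
```

Emit:
move_arm([
  [1,[0,0,0.004],0],
  [1,[0,0,0.004],0],
  [1,[0,0,0],0],
  [0.3,[0,0,0],0],
  [0.3,[0,0,0],0],
  [0,[0,0,0],0],
  [0,[0,0,0],0],
  [0,[0,0,0],0],
])

```text
t: 9.58
tool_pos: [420.2, 390.6, 13.1]
eef_rot: [-180.0, -0.0, 128.0]
wrist_force: [0.2, 0.0, -0.5]
finger_gap: 0.485
grasp_force: 0.0
```

Emit:
move_arm([
  [-0.1,[0,0,-0.1],0],
  [-0.1,[0,0,-0.2],0],
  [-0.1,[0,0,-0.25],0],
  [-0.1,[0,0,-0.25],0],
  [-0.1,[0,0,-0.25],0],
  [-0.1,[0,0,-0.25],0],
  [-0.1,[0,0,-0.25],0],
  [-0.1,[0,0,-0.1],0],
])

```text
t: 10.25
tool_pos: [420.9, 392.0, 265.6]
eef_rot: [179.7, -0.0, 128.0]
wrist_force: [0.1, 1.4, 0.7]
finger_gap: 0.549
grasp_force: 0.0
```

Emit:
move_arm([
  [-0.4,[-0.1,0.005,0],0],
  [-0.8,[-0.2,0,0],0],
  [-1,[-0.2,0,0],0],
  [-1,[-0.16,0,0],0],
  [-1,[0,0,0],0],
  [-1,[0,0,0],0],
  [-1,[0,0,0],0],
  [-1,[0,0,0],0],
])

```text
t: 10.92
tool_pos: [480.9, 314.1, 260.8]
eef_rot: [180.0, -0.0, 128.1]
wrist_force: [-0.1, -0.3, 1.4]
finger_gap: 0.993
grasp_force: 0.0
```

```bash
python3 - <<'E'
from h import *
st=env.get_state();im=env.capture("wrist")[:,:,::-1].copy(); cv2.imwrite("pics/w4.png",im); print(repr(st["tool_pos"]),st["eef_rot"])
W=model("wrist",st)
print(circle(W,im,(5,150,90),(20,255,255),10)); q=proj(W,(507,280,4)); print(q)
u,v=q.astype(int)
c=im[v-110:v+90,u-150:u+150]; print(u-150,v-110)
cv2.imwrite("pics/c4.png",cv2.resize(c,None,fx=2.6,fy=2.6,interpolation=cv2.INTER_CUBIC))
E
```

```text
array([480.9, 314.1, 260.8]) [180.   -0.  128.1]
(((420.97918701171875, 389.84381103515625), 43.3169059753418), ((420.94287109375, 389.8109436035156), (86.1219482421875, 86.3201904296875), 31.038429260253906), 4963.0)
[322.4 238. ]
172 127
```

View pics/c4.png

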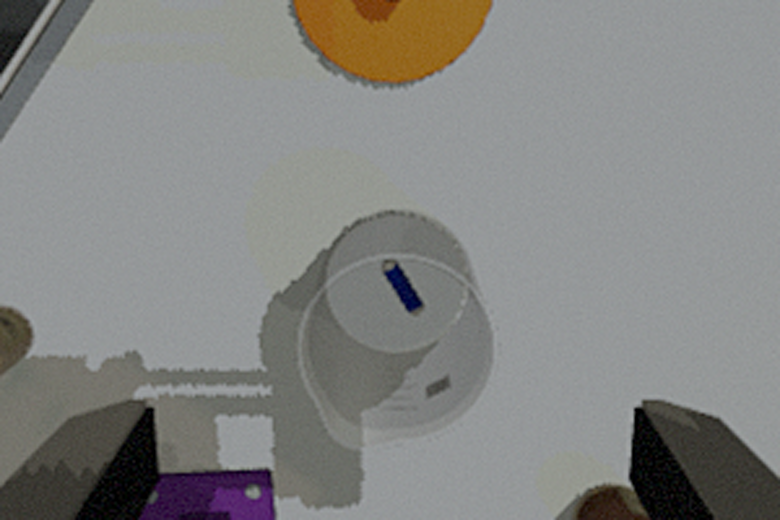

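The crop shows the beaker open. The blue bar lies on its floor from about (389,265) to (418,311), and the base ring is centred near (398,283). The cover is on the bench, measured at (421,390).

```bash
cat > bar.py <<'E'
from h import *
def bar(im,W,z=11,c0=None,rad=60,s=90,vmin=40):
    hsv=cv2.cvtColor(im,cv2.COLOR_BGR2HSV); m=cv2.inRange(hsv,(110,s,vmin),(128,255,255))
    if c0 is not None:
        k=np.zeros_like(m); cv2.circle(k,tuple(int(a) for a in c0),rad,255,-1); m&=k
    ys,xs=np.nonzero(m); w=np.array([at(W,u,v,z)[:2] for u,v in zip(xs,ys)])
    c=w.mean(0); ev,V=np.linalg.eigh(np.cov((w-c).T)); d=V[:,1]
    q=(w-c)@V
    return len(w),c,np.degrees(np.arctan2(d[1],d[0])),np.ptp(q[:,1]),np.ptp(q[:,0])
E
python3 - <<'E'
from bar import *
st=dict(tool_pos=np.array([480.9,314.1,260.8]),eef_rot=[180,0,128.1]); W=model("wrist",st); im=cv2.imread("pics/w4.png")
print(bar(im,W,11,(172+404/2.6,127+288/2.6),25))
S=cv2.imread("pics/scene0.png")
f=lambda a,b,z:at(W,172+a/2.6,127+b/2.6,z)
print("ends",f(387,262,10),f(419,314,10)); print("base",f(398,283,2),"rim",f(396,350,100),"w",f(327,283,2)-f(470,283,2),f(299,350,100)-f(493,350,100))
# boat in w2
st2=dict(tool_pos=np.array([416.1,-98.4,240.6]),eef_rot=[180,0,179.6]);W2=model("wrist",st2)
q=proj(W2,(480,-20,14)); print(q); u,v=q.astype(int)
c=cv2.imread("pics/w2.png")[v-70:v+70,u-80:u+80]; print(u-80,v-70)
cv2.imwrite("pics/c5.png",cv2.resize(c,None,fx=4,fy=4,interpolation=cv2.INTER_CUBIC))
E
```

```text
(105, array([509.6, 285. ]), np.float64(159.3577667911022), np.float64(22.133999785814346), np.float64(7.251775678130174))
ends [496.8 290.1  10. ] [524.1 279.5  10. ]
base [508.4 283.6   2. ] rim [506.7 283.7 100. ] w [-53.4 -41.9   0. ] [-56.9 -44.7   0. ]
[390.4 261.8]
310 191
```

View pics/c5.png

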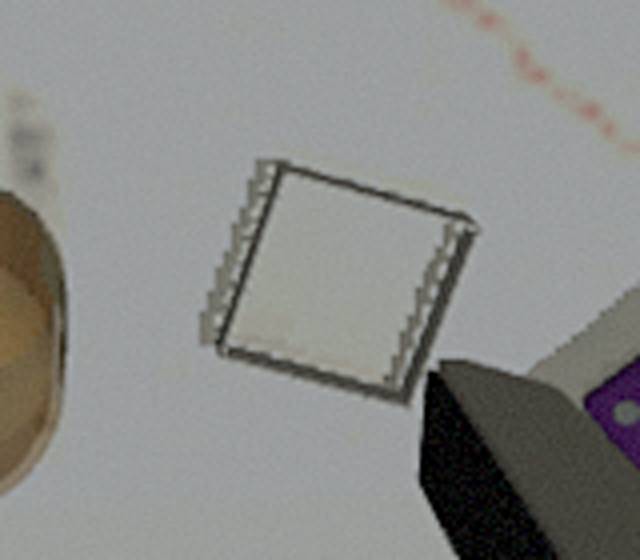

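The crop shows the boat's outline with corners at about (280,162), (478,225), (408,403) and (218,348). It is square and lies well clear of the other things.

```bash
python3 - <<'E'
from h import *
st2=dict(tool_pos=np.array([416.1,-98.4,240.6]),eef_rot=[180,0,179.6]);W2=model("wrist",st2)
C=np.array([at(W2,310+a/4,191+b/4,10) for a,b in[(280,162),(478,225),(408,403),(218,348)]]); print(C,C.mean(0),[np.linalg.norm(C[i]-C[i-1]) for i in range(4)])
st=env.get_state();print(st["tool_pos"])
plan((415,-100,265),180,-1,2)
plan((434,-307,265),217,-1,1,st=dict(tool_pos=np.array([415,-100,265]),eef_rot=[180,0,180]))
E
```

```text
[[444.5 -32.9  10. ]
 [463.8  25.4  10. ]
 [519.9   8.6  10. ]
 [501.8 -49.2  10. ]] [482.5 -12.   10. ] [np.float64(59.50498298678758), np.float64(61.401164378781736), np.float64(58.58308496347346), np.float64(60.59325518836724)]
[480.8 314.2 260.8]
[[-1,[-0.119,-0.128,-0.002],-0.018],[-1,[-0.112,-0.135,-0.002],-0.018],[-1,[-0.104,-0.141,-0.002],-0.018],[-1,[-0.096,-0.146,-0.002],-0.018],[-1,[-0.087,-0.151,-0.002],-0.018],[-1,[-0.078,-0.156,-0.002],-0.018],[-1,[-0.069,-0.16,-0.002],-0.018],[-1,[-0.06,-0.164,-0.002],-0.018]]
[[-1,[-0.051,-0.167,-0.002],-0.018],[-1,[-0.041,-0.17,-0.002],-0.018],[-1,[-0.032,-0.172,-0.002],-0.018],[-1,[-0.022,-0.173,-0.002],-0.018],[-1,[-0.012,-0.174,-0.002],-0.018],[-1,[-0.002,-0.175,-0.002],-0.018],[-1,[0.008,-0.175,-0.002],-0.018],[-1,[0.018,-0.174,-0.002],-0.018]]
[[-1,[-0.016,-0.172,0.0],-0.0257],[-1,[-0.002,-0.173,0.0],-0.0257],[-1,[0.012,-0.173,0.0],-0.0257],[-1,[0.026,-0.171,0.0],-0.0257],[-1,[0.04,-0.169,0.0],-0.0257],[-1,[0.053,-0.165,0.0],-0.0257],[-1,[0.066,-0.16,0.0],-0.0257],[-1,[0.079,-0.154,0.0],-0.0257]]
```

Emit:
move_arm([
  [-1,[-0.119,-0.128,-0.002],-0.018],
  [-1,[-0.112,-0.135,-0.002],-0.018],
  [-1,[-0.104,-0.141,-0.002],-0.018],
  [-1,[-0.096,-0.146,-0.002],-0.018],
  [-1,[-0.087,-0.151,-0.002],-0.018],
  [-1,[-0.078,-0.156,-0.002],-0.018],
  [-1,[-0.069,-0.16,-0.002],-0.018],
  [-1,[-0.06,-0.164,-0.002],-0.018],
])

```text
t: 11.63
tool_pos: [447.7, 105.9, 263.3]
eef_rot: [180.0, 0.0, 154.2]
wrist_force: [0.9, -0.6, -1.1]
finger_gap: 0.995
grasp_force: 0.0
```

Emit:
move_arm([
  [-1,[-0.051,-0.167,-0.002],-0.018],
  [-1,[-0.041,-0.17,-0.002],-0.018],
  [-1,[-0.032,-0.172,-0.002],-0.018],
  [-1,[-0.022,-0.173,-0.002],-0.018],
  [-1,[-0.012,-0.174,-0.002],-0.018],
  [-1,[-0.002,-0.175,-0.002],-0.018],
  [-1,[0.008,-0.175,-0.002],-0.018],
  [-1,[0.018,-0.174,-0.002],-0.018],
])

```text
t: 12.3
tool_pos: [414.5, -101.3, 265.7]
eef_rot: [-180.0, 0.0, -179.9]
wrist_force: [-0.6, -0.6, 0.7]
finger_gap: 1.001
grasp_force: 0.0
```

```bash
python3 - <<'E'
from h import *
for i in range(4): env.capture("side")
st=env.get_state();im=env.capture("wrist")[:,:,::-1].copy(); cv2.imwrite("pics/w5.png",im); print(st["t"],st["tool_pos"],st["eef_rot"])
W=model("wrist",st); st2=env.get_state(); print(st2["tool_pos"])
q=proj(W,(481,-16,10)); print(q)
# boat: bright patch border -> minAreaRect of dark wall lines around it
u,v=q.astype(int); g=cv2.cvtColor(im,cv2.COLOR_BGR2GRAY)[v-55:v+55,u-55:u+55]
m=(g<np.median(g)-35).astype(np.uint8)
n,lab,stt,cen=cv2.connectedComponentsWithStats(m)
for i in range(1,n):
    if stt[i,4]>40:
        pts=np.argwhere(lab==i)[:,::-1]+[u-55,v-55]; w=np.array([at(W,a,b,8)[:2] for a,b in pts]).astype(np.float32); print(stt[i],cv2.minAreaRect(w))
plan((434,-307,265),217,-1,1)
E
```

```text
12.5 [ 414.8 -100.6  265.6] [180.    0.  179.7]
[414.9 -99.9 265.7]
[391.9 256. ]
[ 20  26  66  59 708] ((481.39019775390625, -21.666545867919922), (69.17527770996094, 62.208290100097656), 73.01775360107422)
[  78   67   32   43 1004] ((529.1363525390625, 34.8835334777832), (58.908206939697266, 40.438682556152344), 5.264066219329834)
[[-1,[-0.016,-0.173,0.001],-0.0258],[-1,[-0.002,-0.173,0.001],-0.0258],[-1,[0.012,-0.173,0.001],-0.0258],[-1,[0.026,-0.171,0.001],-0.0258],[-1,[0.039,-0.169,0.001],-0.0258],[-1,[0.053,-0.165,0.001],-0.0258],[-1,[0.066,-0.16,0.001],-0.0258],[-1,[0.079,-0.154,0.001],-0.0258]]
```

Emit:
move_arm([
  [-1,[-0.016,-0.173,0.001],-0.0258],
  [-1,[-0.002,-0.173,0.001],-0.0258],
  [-1,[0.012,-0.173,0.001],-0.0258],
  [-1,[0.026,-0.171,0.001],-0.0258],
  [-1,[0.039,-0.169,0.001],-0.0258],
  [-1,[0.053,-0.165,0.001],-0.0258],
  [-1,[0.066,-0.16,0.001],-0.0258],
  [-1,[0.079,-0.154,0.001],-0.0258],
])

```text
t: 13.22
tool_pos: [434.7, -307.5, 264.6]
eef_rot: [-180.0, 0.0, -142.7]
wrist_force: [0.2, 0.1, -0.1]
finger_gap: 0.999
grasp_force: 0.0
```

```bash
python3 - <<'E'
from h import *
for i in range(4): env.capture("side")
st=env.get_state();im=env.capture("wrist")[:,:,::-1].copy(); cv2.imwrite("pics/w6.png",im); print(st["t"],repr(st["tool_pos"]),st["eef_rot"],st["joint_positions"])
W=model("wrist",st)
hsv=cv2.cvtColor(im,cv2.COLOR_BGR2HSV); m=cv2.inRange(hsv,(100,120,30),(116,255,255))
print(cv2.boundingRect(m))
q=proj(W,(466,-283,100)); print(q); u,v=q.astype(int); u0,v0=max(u-110,0),max(v-110,0)
c=im[v0:v0+170,u0:u0+220]; print(u0,v0)
cv2.imwrite("pics/c6.png",cv2.resize(c,None,fx=3.5,fy=3.5,interpolation=cv2.INTER_CUBIC))
E
```

```text
13.4167 array([ 434.2, -306.7,  264.1]) [ 179.9    0.1 -143.1] [ 68.2  26.  -54.4 111.7  25.7  55.3 128.3]
(38, 224, 601, 256)
[324.2 261.3]
214 151
```

View pics/c6.png

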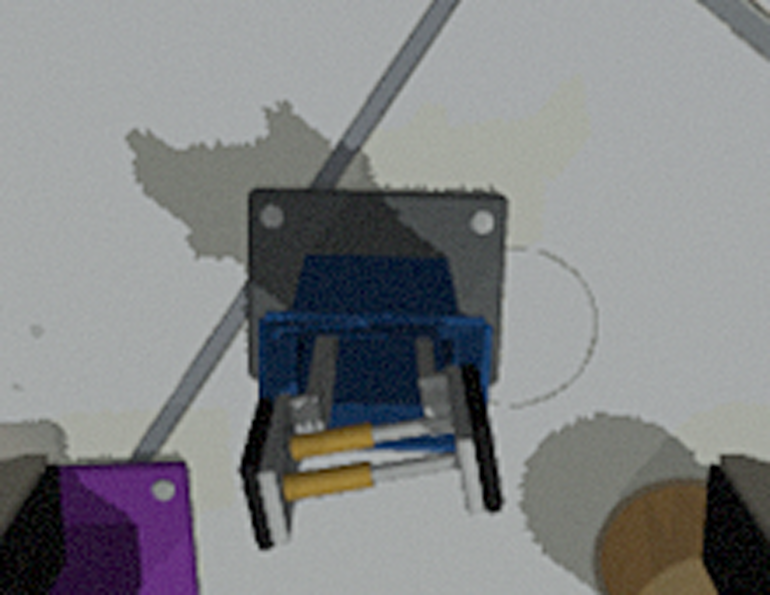

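The crop shows the blue stand's plate nearly square with the picture. The tongs' far top corners are near (264,547) on the left and (495,509) on the right, so the tongs are turned about 9° in the pocket.

```bash
python3 - <<'E'
from h import *
W=model("wrist",dict(tool_pos=np.array([434.2,-306.7,264.1]),eef_rot=[179.9,0.1,-143.1]))
f=lambda a,b,z:at(W,214+a/3.5,151+b/3.5,z)
L,R_=f(262,548,175),f(499,509,175); d=R_-L
print(L,R_,np.linalg.norm(d),np.degrees(np.arctan2(d[1],d[0])))
# lower outer near corners at z=131
L2,R2=f(263,402,131),f(470,366,131); d=R2-L2; print(L2,R2,np.linalg.norm(d),np.degrees(np.arctan2(d[1],d[0])))
P=[f(249,190,8),f(507,196,8)]; d=P[1]-P[0]; print(P,np.linalg.norm(d),np.degrees(np.arctan2(d[1],d[0])))
M=[f(259,320,106),f(492,322,106)];d=M[1]-M[0];print("mouth",M,np.linalg.norm(d),np.degrees(np.arctan2(d[1],d[0])))
# predicted corners for a hypothesis tongs pose
def pred(c,a):
    a=np.radians(a);ey=np.array([np.cos(a),np.sin(a)]);ex=np.array([ey[1],-ey[0]])
    for sy in(-28,28):
        for sx in(-11,11):
            for z in(131,175):
                q=proj(W,[*(np.array(c)+sx*ex+sy*ey),z]); print(sy,sx,z,(q-[214,151])*3.5)
pred((466,-283),118)
E
```

```text
[ 492.4 -298.3  175. ] [ 452.8 -261.6  175. ] 53.949060255335525 137.1421653877124
[ 479.4 -312.   131. ] [ 440.2 -275.9  131. ] 53.388134400025365 137.35599814048064
[array([ 463.3, -342.8,    8. ]), array([ 412., -271.,    8.])] 88.26353199831163 125.58786644027552
mouth [array([ 469.8, -323. ,  106. ]), array([ 432.3, -272.2,  106. ])] 63.05312771142742 126.41064679339927
-28 -11 131 [283.2 370.3]
-28 -11 175 [268.5 435.7]
-28 11 131 [271.8 450.2]
-28 11 175 [255.6 526.2]
28 -11 131 [501.2 402.6]
28 -11 175 [519.8 472.3]
28 11 131 [485.7 481.2]
28 11 175 [501.7 561.1]
```

```bash
python3 - <<'E'
from h import *
st=env.get_state(); print(st["tool_pos"])
plan((466.2,-287,195),227,-1,1)
E
```

```text
[ 434.2 -306.2  264.3]
[[-1,[-0.031,-0.003,0.058],-0.0069],[-1,[-0.031,-0.004,0.058],-0.0069],[-1,[-0.031,-0.005,0.058],-0.0069],[-1,[-0.031,-0.005,0.058],-0.0069],[-1,[-0.031,-0.006,0.058],-0.0069],[-1,[-0.03,-0.007,0.058],-0.0069],[-1,[-0.03,-0.007,0.058],-0.0069],[-1,[-0.03,-0.008,0.058],-0.0069]]
```

Emit:
move_arm([
  [-1,[-0.031,-0.003,0.058],-0.0069],
  [-1,[-0.031,-0.004,0.058],-0.0069],
  [-1,[-0.031,-0.005,0.058],-0.0069],
  [-1,[-0.031,-0.005,0.058],-0.0069],
  [-1,[-0.031,-0.006,0.058],-0.0069],
  [-1,[-0.03,-0.007,0.058],-0.0069],
  [-1,[-0.03,-0.007,0.058],-0.0069],
  [-1,[-0.03,-0.008,0.058],-0.0069],
])

```text
t: 14.13
tool_pos: [465.9, -288.5, 193.7]
eef_rot: [180.0, 0.0, -133.0]
wrist_force: [-0.4, -0.5, 0.2]
finger_gap: 0.997
grasp_force: 0.0
```

```bash
python3 - <<'E'
from h import *
for i in range(4): env.capture("side")
st=env.get_state(); print(st["tool_pos"],st["eef_rot"])
plan((466.2,-287,134),227,-1,1)
E
```

```text
[ 465.6 -288.7  194.5] [ 180.     0.  -133.1]
[[-1,[-0.001,0.001,0.05],-0.0001],[-1,[-0.001,0.001,0.05],-0.0001],[-1,[-0.001,0.001,0.05],-0.0001],[-1,[-0.001,0.001,0.05],-0.0001],[-1,[-0.001,0.001,0.05],-0.0001],[-1,[-0.001,0.001,0.05],-0.0001],[-1,[-0.001,0.001,0.05],-0.0001],[-1,[-0.001,0.001,0.05],-0.0001]]
```

Emit:
move_arm([
  [-1,[-0.001,0.001,0.057],0],
  [-1,[-0.001,0.001,0.057],0],
  [-1,[-0.001,0.001,0.057],0],
  [-1,[-0.001,0.001,0.057],0],
  [-1,[-0.001,0.001,0.057],0],
  [-1,[-0.001,0.001,0.057],0],
  [-1,[-0.001,0.001,0.057],0],
  [-1,[0,0,0],0],
])

```text
t: 15.0
tool_pos: [464.7, -287.1, 133.1]
eef_rot: [179.9, -0.0, -133.1]
wrist_force: [-0.9, -0.2, 0.6]
finger_gap: 1.003
grasp_force: 0.0
```

Emit:
move_arm([
  [-0.09,[0,0,0],0],
  [-0.09,[0,0,0],0],
  [-0.09,[0,0,0],0],
  [-0.09,[0,0,0],0],
  [-0.09,[0,0,0],0],
  [-0.09,[0,0,0],0],
  [-0.09,[0,0,0],0],
  [-0.09,[0,0,0],0],
])

```text
t: 15.67
tool_pos: [465.7, -287.6, 135.1]
eef_rot: [-180.0, 0.0, -133.1]
wrist_force: [0.9, -0.4, 0.8]
finger_gap: 0.552
grasp_force: 7.3
```

Emit:
move_arm([
  [-0.09,[0,0,0],0],
  [-0.09,[0,0,0],0],
  [-0.09,[0,0,0],0],
  [-0.09,[0,0,0],0],
  [-0.09,[0,0,0],0],
  [-0.09,[0,0,0],0],
  [-0.09,[0,0,0],0],
  [-0.09,[0,0,0],0],
])

```text
t: 16.33
tool_pos: [465.7, -287.5, 135.1]
eef_rot: [-180.0, 0.0, -133.1]
wrist_force: [0.2, -0.9, 3.3]
finger_gap: 0.545
grasp_force: 7.4
```

Emit:
move_arm([
  [-0.09,[0,0,-0.04],0],
  [-0.09,[0,0,-0.09],0],
  [-0.09,[0,0,-0.13],0],
  [-0.09,[0,0,-0.15],0],
  [-0.09,[0,0,-0.15],0],
  [-0.09,[0,0,-0.15],0],
  [-0.09,[0,0,-0.12],0],
  [-0.09,[0,0,-0.06],0],
])

```text
t: 17.0
tool_pos: [465.8, -286.9, 271.3]
eef_rot: [-179.9, 0.0, -133.1]
wrist_force: [0.5, 0.1, -0.4]
finger_gap: 0.546
grasp_force: 7.0
```

```bash
python3 - <<'E'
from h import *
im=env.capture("scene"); st=env.get_state(); print(st["tool_pos"],st["eef_rot"],st["finger_gap"]*93,st["grasp_force"])
S=model("scene");p=st["tool_pos"]; print(proj(S,p),proj(S,[p[0],p[1],p[2]-127]))
c=np.hstack([cv2.resize(im[130:270,280:420,::-1],(390,390),interpolation=cv2.INTER_CUBIC),cv2.resize(env.capture("wrist")[120:,:,::-1],(400,225))[:0 or None].repeat(1,0) if 0 else cv2.resize(env.capture("wrist")[:,:,::-1],(400,390))])
cv2.imwrite("pics/c7.png",c)
plan((420,-110,268),185,-0.09,2)
E
```

```text
[ 466.2 -287.2  271.7] [-179.8    0.  -133.1] 51.18712112177473 6.9624582678079605
[358.2 181.4] [355.9 220.5]
[[-0.09,[-0.041,0.064,0.001],0.0145],[-0.09,[-0.038,0.066,0.001],0.0145],[-0.09,[-0.035,0.068,0.001],0.0145],[-0.09,[-0.032,0.069,0.001],0.0145],[-0.09,[-0.029,0.071,0.001],0.0145],[-0.09,[-0.025,0.072,0.001],0.0145],[-0.09,[-0.022,0.073,0.001],0.0145],[-0.09,[-0.019,0.074,0.001],0.0145]]
[[-0.09,[-0.015,0.075,0.001],0.0145],[-0.09,[-0.012,0.075,0.001],0.0145],[-0.09,[-0.008,0.076,0.001],0.0145],[-0.09,[-0.005,0.076,0.001],0.0145],[-0.09,[-0.001,0.076,0.001],0.0145],[-0.09,[0.002,0.076,0.001],0.0145],[-0.09,[0.006,0.076,0.001],0.0145],[-0.09,[0.009,0.076,0.001],0.0145]]
```

View pics/c7.png

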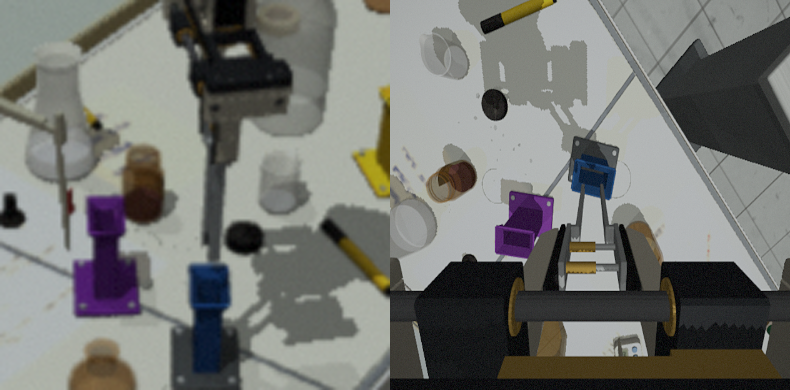

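The left half shows the tongs held upright above the blue stand. In the right half their tips show near (594,180), centred between the fingers. I've used all ten views, so the rest is by numbers.

Emit:
move_arm([
  [-0.09,[-0.041,0.064,0.001],0.0145],
  [-0.09,[-0.038,0.066,0.001],0.0145],
  [-0.09,[-0.035,0.068,0.001],0.0145],
  [-0.09,[-0.032,0.069,0.001],0.0145],
  [-0.09,[-0.029,0.071,0.001],0.0145],
  [-0.09,[-0.025,0.072,0.001],0.0145],
  [-0.09,[-0.022,0.073,0.001],0.0145],
  [-0.09,[-0.019,0.074,0.001],0.0145],
])

```text
t: 17.77
tool_pos: [441.7, -198.0, 266.1]
eef_rot: [179.9, -0.1, -154.1]
wrist_force: [0.6, -0.2, -1.4]
finger_gap: 0.545
grasp_force: 7.0
```

Emit:
move_arm([
  [-0.09,[-0.015,0.075,0.001],0.0145],
  [-0.09,[-0.012,0.075,0.001],0.0145],
  [-0.09,[-0.008,0.076,0.001],0.0145],
  [-0.09,[-0.005,0.076,0.001],0.0145],
  [-0.09,[-0.001,0.076,0.001],0.0145],
  [-0.09,[0.002,0.076,0.001],0.0145],
  [-0.09,[0.006,0.076,0.001],0.0145],
  [-0.09,[0.009,0.076,0.001],0.0145],
])

```text
t: 18.43
tool_pos: [418.6, -109.6, 265.0]
eef_rot: [180.0, -0.1, -175.0]
wrist_force: [0.5, 0.4, -0.8]
finger_gap: 0.547
grasp_force: 7.0
```

```bash
python3 - <<'E'
from h import *
st=env.get_state(); print(st["tool_pos"],st["eef_rot"],st["finger_gap"]*93)
plan((480,255,270),159,-0.09,2)
E
```

```text
[ 418.6 -109.6  265. ] [ 180.    -0.1 -175. ] 50.89377279467805
[[-0.09,[-0.039,0.149,-0.002],0.009],[-0.09,[-0.034,0.15,-0.002],0.009],[-0.09,[-0.03,0.151,-0.002],0.009],[-0.09,[-0.026,0.152,-0.002],0.009],[-0.09,[-0.022,0.153,-0.002],0.009],[-0.09,[-0.017,0.153,-0.002],0.009],[-0.09,[-0.013,0.154,-0.002],0.009],[-0.09,[-0.009,0.154,-0.002],0.009]]
[[-0.09,[-0.004,0.154,-0.002],0.009],[-0.09,[0.0,0.154,-0.002],0.009],[-0.09,[0.005,0.154,-0.002],0.009],[-0.09,[0.009,0.154,-0.002],0.009],[-0.09,[0.013,0.153,-0.002],0.009],[-0.09,[0.018,0.153,-0.002],0.009],[-0.09,[0.022,0.152,-0.002],0.009],[-0.09,[0.026,0.152,-0.002],0.009]]
```

```bash
python3 - <<'E'
from h import *
plan((465,300,270),159,-0.09,2)
E
```

```text
[[-0.09,[-0.034,0.168,-0.002],0.009],[-0.09,[-0.029,0.169,-0.002],0.009],[-0.09,[-0.025,0.17,-0.002],0.009],[-0.09,[-0.02,0.171,-0.002],0.009],[-0.09,[-0.015,0.171,-0.002],0.009],[-0.09,[-0.01,0.171,-0.002],0.009],[-0.09,[-0.005,0.172,-0.002],0.009],[-0.09,[0.0,0.172,-0.002],0.009]]
[[-0.09,[0.005,0.172,-0.002],0.009],[-0.09,[0.009,0.172,-0.002],0.009],[-0.09,[0.014,0.171,-0.002],0.009],[-0.09,[0.019,0.171,-0.002],0.009],[-0.09,[0.024,0.17,-0.002],0.009],[-0.09,[0.029,0.169,-0.002],0.009],[-0.09,[0.034,0.168,-0.002],0.009],[-0.09,[0.038,0.167,-0.002],0.009]]
```

Emit:
move_arm([
  [-0.09,[-0.034,0.168,-0.002],0.009],
  [-0.09,[-0.029,0.169,-0.002],0.009],
  [-0.09,[-0.025,0.17,-0.002],0.009],
  [-0.09,[-0.02,0.171,-0.002],0.009],
  [-0.09,[-0.015,0.171,-0.002],0.009],
  [-0.09,[-0.01,0.171,-0.002],0.009],
  [-0.09,[-0.005,0.172,-0.002],0.009],
  [-0.09,[0.0,0.172,-0.002],0.009],
])

```text
t: 19.1
tool_pos: [441.6, 95.5, 267.4]
eef_rot: [-180.0, -0.1, 172.1]
wrist_force: [1.2, -0.3, -1.2]
finger_gap: 0.549
grasp_force: 7.0
```

Emit:
move_arm([
  [-0.09,[0.005,0.172,-0.002],0.009],
  [-0.09,[0.009,0.172,-0.002],0.009],
  [-0.09,[0.014,0.171,-0.002],0.009],
  [-0.09,[0.019,0.171,-0.002],0.009],
  [-0.09,[0.024,0.17,-0.002],0.009],
  [-0.09,[0.029,0.169,-0.002],0.009],
  [-0.09,[0.034,0.168,-0.002],0.009],
  [-0.09,[0.038,0.167,-0.002],0.009],
])

```text
t: 19.77
tool_pos: [464.3, 300.2, 269.4]
eef_rot: [-179.9, -0.1, 159.1]
wrist_force: [0.8, 0.4, -0.4]
finger_gap: 0.547
grasp_force: 7.0
```

```bash
python3 - <<'E'
from bar import *
for i in range(6): env.capture("side")
st=env.get_state();im=env.capture("wrist")[:,:,::-1].copy(); cv2.imwrite("pics/w7.png",im); print(st["tool_pos"],st["eef_rot"],env.get_state()["tool_pos"])
W=model("wrist",st); c0=proj(W,(510,285,10)); print(c0)
print(bar(im,W,11,c0,28)); 
# tips of the tongs: dark/grey column profile rows near predicted tip
R0=R.from_euler("xyz",st["eef_rot"],degrees=True).as_matrix()
for y in(-10.5,-14.5,10.5,14.5): print("tip",y,proj(W,st["tool_pos"]+R0@[0,y,127]))
q=proj(W,st["tool_pos"]+R0@[0,0,117]).astype(int)
g=cv2.cvtColor(im,cv2.COLOR_BGR2GRAY)
for dv in(-10,-4,2,8): print(q,dv,g[q[1]+dv,q[0]-36:q[0]+37:2])
E
```

```text
[464.7 298.  269.9] [-179.9   -0.   159.2] [464.9 297.9 270.2]
[327.  240.5]
(102, array([508.9, 284.7]), np.float64(159.41845042423517), np.float64(20.63404641633446), np.float64(6.230917910931234))
tip -10.5 [311.4 230.8]
tip -14.5 [306.6 230.8]
tip 10.5 [336.1 230.8]
tip 14.5 [340.8 230.8]
[323 233] -10 [105 104 106 109 104 103 106  93 111 122 125 124 124 125 127 120 124 121
 127 128 117 114 119 116 122 119 120 120 116 119 115 134 162 164 167 163
 159]
[323 233] -4 [118 115 100 105 103 104  98 124 125 111  55  46 104 150 145 137 133 133
 131  86  95  76 136 136 119  55  57 110 117 122 123 122 136 154 164 163
 161]
[323 233] 2 [116 116 116 114 102  93 119 130 151  61  56  41 101 134 130 134 131 132
 121  15  31   5 135 132 121  54  61  59 139 125 128 145 125 123 158 167
 161]
[323 233] 8 [115 117 119 115 103 122 122 132 113  53  50  46 107 132 132 133 137 134
 122  23   8   6 143 129 121  39  59  47  89 131 131 130 148 113 148 156
 159]
```

Bar remeasured at (509,285), axis 159°, matching before. The tongs tips appear where predicted.

```bash
python3 - <<'E'
from h import *
plan((509.2,285,255),159.3,-0.09,1)
E
```

```text
[[-0.09,[-0.038,0.003,0.013],-0.0001],[-0.09,[-0.038,0.003,0.013],-0.0001],[-0.09,[-0.038,0.003,0.013],-0.0001],[-0.09,[-0.038,0.003,0.013],-0.0001],[-0.09,[-0.038,0.003,0.013],-0.0001],[-0.09,[-0.038,0.003,0.013],-0.0001],[-0.09,[-0.038,0.003,0.013],-0.0001],[-0.09,[-0.038,0.003,0.013],-0.0001]]
```

Emit:
move_arm([
  [-0.09,[-0.05,0.004,0.013],0],
  [-0.09,[-0.05,0.004,0.013],0],
  [-0.09,[-0.05,0.004,0.013],0],
  [-0.09,[-0.05,0.004,0.013],0],
  [-0.09,[-0.05,0.004,0.013],0],
  [-0.09,[-0.05,0.004,0.013],0],
  [-0.09,[-0.004,0,0.013],0],
  [-0.09,[0,0,0],0],
])

```text
t: 20.78
tool_pos: [509.3, 286.2, 256.4]
eef_rot: [-180.0, -0.0, 159.2]
wrist_force: [0.0, 0.1, -0.9]
finger_gap: 0.549
grasp_force: 7.0
```

```bash
python3 - <<'E'
from h import *
for i in range(4): env.capture("side")
st=env.get_state(); print(st["tool_pos"],st["eef_rot"])
plan((509.2,285,145),159.3,-0.09,1)
E
```

```text
[508.5 286.9 257.3] [180.   -0.  159.2]
[[-0.09,[-0.001,-0.001,0.094],-0.0],[-0.09,[-0.001,-0.001,0.094],-0.0],[-0.09,[-0.001,-0.001,0.094],-0.0],[-0.09,[-0.001,-0.001,0.094],-0.0],[-0.09,[-0.001,-0.001,0.094],-0.0],[-0.09,[-0.001,-0.001,0.094],-0.0],[-0.09,[-0.001,-0.001,0.094],-0.0],[-0.09,[-0.001,-0.001,0.094],-0.0]]
```

Emit:
move_arm([
  [-0.09,[-0.001,-0.002,0.1],0],
  [-0.09,[-0.001,-0.002,0.11],0],
  [-0.09,[-0.001,-0.002,0.11],0],
  [-0.09,[-0.001,-0.001,0.11],0],
  [-0.09,[-0.001,-0.001,0.11],0],
  [-0.09,[-0.001,-0.001,0.11],0],
  [-0.09,[-0.001,-0.001,0.09],0],
  [-0.09,[0,0,0],0],
])

```text
t: 21.65
tool_pos: [508.2, 284.2, 144.1]
eef_rot: [-179.8, -0.1, 159.2]
wrist_force: [0.0, -0.6, -0.8]
finger_gap: 0.55
grasp_force: 7.0
```

```bash
python3 - <<'E'
from h import *
for i in range(2): env.capture("side")
st=env.get_state(); print(st["tool_pos"],st["wrist_force"])
E
```

```text
[509.1 285.2 146.4] [ 0.3  0.7 -0.7]
```

Emit:
move_arm([
  [-0.09,[0,0,0.02],0],
  [-0.09,[0,0,0.02],0],
  [-0.09,[0,0,0.015],0],
  [-0.09,[0,0,0.01],0],
  [-0.09,[0,0,0.01],0],
  [-0.09,[0,0,0.005],0],
  [-0.09,[0,0,0],0],
  [-0.09,[0,0,0],0],
])

```text
t: 22.42
tool_pos: [509.4, 284.9, 134.2]
eef_rot: [-180.0, -0.0, 159.2]
wrist_force: [-0.2, -0.4, -0.0]
finger_gap: 0.548
grasp_force: 7.0
```

Emit:
move_arm([
  [-0.09,[0,0,0.005],0],
  [-0.09,[0,0,0.004],0],
  [0.2,[0,0,0],0],
  [0.4,[0,0,0],0],
  [0.6,[0,0,0],0],
  [1,[0,0,0],0],
  [1,[0,0,0],0],
  [1,[0,0,0],0],
])

```text
t: 23.08
tool_pos: [509.4, 284.9, 132.8]
eef_rot: [180.0, -0.0, 159.2]
wrist_force: [0.9, -0.0, -1.2]
finger_gap: 0.394
grasp_force: 30.0
```

Emit:
move_arm([
  [1,[0,0,0],0],
  [1,[0,0,0],0],
  [1,[0,0,0],0],
  [1,[0,0,-0.01],0],
  [1,[0,0,-0.02],0],
  [1,[0,0,-0.03],0],
  [1,[0,0,-0.03],0],
  [1,[0,0,0],0],
])

```text
t: 23.75
tool_pos: [509.8, 285.3, 147.4]
eef_rot: [179.9, 0.0, 159.2]
wrist_force: [-0.3, 0.4, -0.9]
finger_gap: 0.394
grasp_force: 30.0
```

Emit:
move_arm([
  [1,[0,0,-0.05],0],
  [1,[0,0,-0.1],0],
  [1,[0,0,-0.12],0],
  [1,[0,0,-0.14],0],
  [1,[0,0,-0.14],0],
  [1,[0,0,-0.14],0],
  [1,[0,0,-0.08],0],
  [1,[0,0,-0.03],0],
])

```text
t: 24.42
tool_pos: [509.9, 285.4, 268.5]
eef_rot: [179.9, 0.1, 159.2]
wrist_force: [0.2, -0.3, -0.7]
finger_gap: 0.391
grasp_force: 30.0
```

```bash
python3 - <<'E'
from bar import *
for i in range(4): env.capture("side")
st=env.get_state();im=env.capture("wrist")[:,:,::-1].copy(); cv2.imwrite("pics/w8.png",im); print(st["t"],st["tool_pos"],st["eef_rot"],st["finger_gap"]*93,st["grasp_force"])
W=model("wrist",st); z=st["tool_pos"][2]-127
c0=proj(W,[*st["tool_pos"][:2],z]); print(c0)
print(bar(im,W,z+5,c0,40))
plan((425,150,268),160,1,1)
plan((425,150,268),160,1,2)
E
```

```text
24.6167 [509.1 284.4 265.4] [-179.9   -0.   159.2] 36.783138489368106 29.99838888645172
[323.9 230.9]
(235, array([508.9, 283.7]), np.float64(158.98385046412417), np.float64(22.46372333512865), np.float64(7.486780524376559))
[[1,[0.026,-0.13,-0.002],-0.0006],[1,[0.026,-0.129,-0.002],-0.0006],[1,[0.026,-0.129,-0.002],-0.0006],[1,[0.026,-0.129,-0.002],-0.0006],[1,[0.027,-0.129,-0.002],-0.0006],[1,[0.027,-0.129,-0.002],-0.0006],[1,[0.027,-0.129,-0.002],-0.0006],[1,[0.027,-0.129,-0.002],-0.0006]]
[[1,[0.013,-0.065,-0.001],-0.0003],[1,[0.013,-0.065,-0.001],-0.0003],[1,[0.013,-0.065,-0.001],-0.0003],[1,[0.013,-0.065,-0.001],-0.0003],[1,[0.013,-0.065,-0.001],-0.0003],[1,[0.013,-0.065,-0.001],-0.0003],[1,[0.013,-0.065,-0.001],-0.0003],[1,[0.013,-0.065,-0.001],-0.0003]]
[[1,[0.013,-0.065,-0.001],-0.0003],[1,[0.013,-0.065,-0.001],-0.0003],[1,[0.013,-0.065,-0.001],-0.0003],[1,[0.013,-0.065,-0.001],-0.0003],[1,[0.014,-0.065,-0.001],-0.0003],[1,[0.014,-0.065,-0.001],-0.0003],[1,[0.014,-0.065,-0.001],-0.0003],[1,[0.014,-0.065,-0.001],-0.0003]]
```

The bar is held: 22 mm of blue at the tips, level and centred. Moving to the boat.

```bash
python3 - <<'E'
from h import *
plan((434,-2,268),163,1,2)
E
```

```text
[[1,[-0.013,-0.123,-0.001],-0.0013],[1,[-0.013,-0.123,-0.001],-0.0013],[1,[-0.012,-0.123,-0.001],-0.0013],[1,[-0.012,-0.123,-0.001],-0.0013],[1,[-0.011,-0.123,-0.001],-0.0013],[1,[-0.011,-0.123,-0.001],-0.0013],[1,[-0.01,-0.123,-0.001],-0.0013],[1,[-0.01,-0.123,-0.001],-0.0013]]
[[1,[-0.009,-0.123,-0.001],-0.0013],[1,[-0.009,-0.123,-0.001],-0.0013],[1,[-0.008,-0.123,-0.001],-0.0013],[1,[-0.008,-0.123,-0.001],-0.0013],[1,[-0.007,-0.123,-0.001],-0.0013],[1,[-0.007,-0.123,-0.001],-0.0013],[1,[-0.006,-0.123,-0.001],-0.0013],[1,[-0.006,-0.123,-0.001],-0.0013]]
```

Emit:
move_arm([
  [1,[-0.013,-0.123,-0.001],-0.0013],
  [1,[-0.013,-0.123,-0.001],-0.0013],
  [1,[-0.012,-0.123,-0.001],-0.0013],
  [1,[-0.012,-0.123,-0.001],-0.0013],
  [1,[-0.011,-0.123,-0.001],-0.0013],
  [1,[-0.011,-0.123,-0.001],-0.0013],
  [1,[-0.01,-0.123,-0.001],-0.0013],
  [1,[-0.01,-0.123,-0.001],-0.0013],
])

```text
t: 25.33
tool_pos: [471.2, 140.4, 266.5]
eef_rot: [-179.9, -0.1, 161.1]
wrist_force: [-0.1, 0.0, -0.1]
finger_gap: 0.389
grasp_force: 30.0
```

Emit:
move_arm([
  [1,[-0.009,-0.123,-0.001],-0.0013],
  [1,[-0.009,-0.123,-0.001],-0.0013],
  [1,[-0.008,-0.123,-0.001],-0.0013],
  [1,[-0.008,-0.123,-0.001],-0.0013],
  [1,[-0.007,-0.123,-0.001],-0.0013],
  [1,[-0.007,-0.123,-0.001],-0.0013],
  [1,[-0.006,-0.123,-0.001],-0.0013],
  [1,[-0.006,-0.123,-0.001],-0.0013],
])

```text
t: 26.0
tool_pos: [433.8, -2.6, 267.9]
eef_rot: [-180.0, -0.1, 163.0]
wrist_force: [0.4, 0.0, -1.4]
finger_gap: 0.395
grasp_force: 30.0
```

```bash
python3 - <<'E'
from bar import *
for i in range(5): env.capture("side")
st=env.get_state();im=env.capture("wrist")[:,:,::-1].copy(); cv2.imwrite("pics/w9.png",im); print(st["t"],st["tool_pos"],st["eef_rot"],st["finger_gap"]*93)
W=model("wrist",st); 
# rectify the bench plane z=8 around the boat, 1 px = 1 mm, in frame rotated by 73 deg
c=np.array([482.5,-16.5]);a=np.radians(73);ex=np.array([np.cos(a),np.sin(a)]);ey=np.array([-ex[1],ex[0]])
g=cv2.GaussianBlur(cv2.cvtColor(im,cv2.COLOR_BGR2GRAY),(3,3),0)
def samp(p,z): 
    u,v=proj(W,[*p,z]); return cv2.getRectSubPix(g,(1,1),(float(u),float(v)))[0,0]
r=np.arange(-44,45,2)
for name,e,o in(("along73",ex,ey),("along163",ey,ex)):
    for off in(-18,18): print(name,off,[int(samp(c+t*e+off*o,10)) for t in r])
E
```

```text
26.25 [434.7  -1.1 268.4] [180.  -0. 163.] 36.5082984750641
along73 -18 [171, 172, 171, 166, 141, 130, 145, 136, 160, 170, 168, 169, 169, 170, 160, 88, 56, 57, 66, 131, 172, 171, 170, 170, 172, 157, 91, 59, 59, 58, 114, 170, 166, 135, 117, 121, 152, 173, 172, 172, 171, 171, 172, 172, 171]
along73 18 [171, 171, 172, 171, 143, 126, 125, 137, 169, 171, 171, 172, 171, 171, 170, 172, 141, 71, 57, 45, 27, 24, 29, 26, 24, 47, 62, 67, 129, 171, 172, 172, 162, 130, 126, 133, 159, 173, 172, 171, 172, 171, 172, 172, 171]
along163 -18 [89, 140, 153, 158, 162, 167, 151, 101, 101, 150, 166, 166, 168, 170, 170, 170, 171, 172, 172, 172, 172, 172, 172, 171, 170, 170, 170, 170, 170, 172, 171, 171, 170, 170, 171, 169, 129, 109, 164, 172, 171, 171, 171, 172, 171]
along163 18 [67, 80, 88, 93, 108, 125, 116, 83, 85, 130, 156, 164, 168, 170, 170, 172, 173, 175, 175, 174, 174, 173, 173, 172, 172, 171, 173, 172, 171, 171, 173, 172, 172, 173, 173, 169, 130, 100, 153, 172, 171, 172, 172, 172, 172]
```

```bash
python3 - <<'E'
from h import *
plan((482.1,-17.7,240),163,1,1)
E
```

```text
[[1,[-0.042,-0.002,0.024],-0.0],[1,[-0.042,-0.002,0.024],-0.0],[1,[-0.042,-0.002,0.024],-0.0],[1,[-0.042,-0.002,0.024],-0.0],[1,[-0.042,-0.002,0.024],-0.0],[1,[-0.042,-0.002,0.024],-0.0],[1,[-0.042,-0.002,0.024],-0.0],[1,[-0.042,-0.002,0.024],-0.0]]
```

Emit:
move_arm([
  [1,[-0.042,-0.002,0.024],0],
  [1,[-0.042,-0.002,0.024],0],
  [1,[-0.042,-0.002,0.024],0],
  [1,[-0.042,-0.002,0.024],0],
  [1,[-0.042,-0.002,0.024],0],
  [1,[-0.042,-0.002,0.024],0],
  [1,[-0.042,-0.002,0.024],0],
  [1,[-0.042,-0.002,0.024],0],
])

```text
t: 26.97
tool_pos: [482.7, -19.0, 239.4]
eef_rot: [-180.0, -0.0, 162.9]
wrist_force: [0.0, 0.8, -1.1]
finger_gap: 0.393
grasp_force: 30.0
```

Emit:
move_arm([
  [1,[0,0,0.06],0],
  [1,[0,0,0.11],0],
  [1,[0,0,0.11],0],
  [1,[0,0,0.11],0],
  [1,[0,0,0.11],0],
  [1,[0,0,0.07],0],
  [1,[0,0,0.02],0],
  [1,[0,0,0],0],
])

```text
t: 27.63
tool_pos: [481.7, -18.6, 150.7]
eef_rot: [-180.0, -0.1, 163.0]
wrist_force: [0.5, -0.4, -0.5]
finger_gap: 0.393
grasp_force: 30.0
```

```bash
python3 - <<'E'
from h import *
for i in range(4): env.capture("side")
st=env.get_state(); print(st["tool_pos"],st["wrist_force"])
plan((482.1,-17.7,132.3),163,1,1)
E
```

```text
[482.6 -18.7 152.1] [-0.2  0.3 -0.3]
[[1,[0.001,0.001,0.017],-0.0],[1,[0.001,0.001,0.017],-0.0],[1,[0.001,0.001,0.017],-0.0],[1,[0.001,0.001,0.017],-0.0],[1,[0.001,0.001,0.017],-0.0],[1,[0.001,0.001,0.017],-0.0],[1,[0.001,0.001,0.017],-0.0],[1,[0.001,0.001,0.017],-0.0]]
```

Emit:
move_arm([
  [1,[0.001,0.001,0.03],0],
  [1,[0.001,0.001,0.03],0],
  [1,[0.001,0.001,0.025],0],
  [1,[0.001,0.001,0.02],0],
  [1,[0.001,0.001,0.013],0],
  [1,[0,0,0.007],0],
  [1,[0,0,0],0],
  [1,[0,0,0],0],
])

```text
t: 28.5
tool_pos: [481.6, -17.7, 132.6]
eef_rot: [-180.0, -0.0, 163.0]
wrist_force: [-0.3, -0.0, -0.9]
finger_gap: 0.391
grasp_force: 30.0
```

Emit:
move_arm([
  [1,[0,0,0.003],0],
  [1,[0,0,0.003],0],
  [1,[0,0,0],0],
  [1,[0,0,0],0],
  [0.1,[0,0,0],0],
  [0.0,[0,0,0],0],
  [-0.09,[0,0,0],0],
  [-0.09,[0,0,0],0],
])

```text
t: 29.17
tool_pos: [481.6, -17.8, 131.8]
eef_rot: [-180.0, -0.0, 162.9]
wrist_force: [1.0, -0.1, -1.1]
finger_gap: 0.543
grasp_force: 7.0
```

Emit:
move_arm([
  [-0.09,[0,0,0],0],
  [-0.09,[0,0,0],0],
  [-0.09,[0,0,0],0],
  [-0.09,[0,0,0],0],
  [-0.09,[0,0,-0.01],0],
  [-0.09,[0,0,-0.02],0],
  [-0.09,[0,0,-0.03],0],
  [-0.09,[0,0,-0.05],0],
])

```text
t: 29.83
tool_pos: [481.4, -17.7, 148.4]
eef_rot: [-180.0, -0.0, 163.0]
wrist_force: [0.0, 0.2, -0.1]
finger_gap: 0.548
grasp_force: 7.0
```

Emit:
move_arm([
  [-0.09,[0,0,-0.08],0],
  [-0.09,[0,0,-0.12],0],
  [-0.09,[0,0,-0.14],0],
  [-0.09,[0,0,-0.14],0],
  [-0.09,[0,0,-0.14],0],
  [-0.09,[0,0,-0.12],0],
  [-0.09,[0,0,-0.06],0],
  [-0.09,[0,0,0],0],
])

```text
t: 30.5
tool_pos: [482.4, -17.7, 270.3]
eef_rot: [180.0, 0.2, 162.9]
wrist_force: [0.2, 0.1, -1.4]
finger_gap: 0.547
grasp_force: 7.0
```

```bash
python3 - <<'E'
from bar import *
for i in range(4): env.capture("side")
st=env.get_state();im=env.capture("wrist")[:,:,::-1].copy(); cv2.imwrite("pics/w10.png",im); print(st["t"],st["tool_pos"],st["eef_rot"],st["finger_gap"]*93,st["grasp_force"])
W=model("wrist",st)
c0=proj(W,(482,-18,6)); print(c0)
print(bar(im,W,9,c0,45))
plan((415,-40,268),190,-0.09,1)
plan((425,-190,268),216,-0.09,1,st=dict(tool_pos=np.array([415,-40,268]),eef_rot=[180,0,190]))
E
```

```text
30.7 [481.  -18.  267.3] [-180.    -0.1  162.9] 50.72481887928534 6.956016719341278
[323.9 203.8]
(108, array([481. , -18.2]), np.float64(163.0264052051615), np.float64(20.629930850264017), np.float64(6.04369809479533))
[[-0.09,[0.047,-0.034,-0.001],-0.0188],[-0.09,[0.049,-0.031,-0.001],-0.0188],[-0.09,[0.051,-0.028,-0.001],-0.0188],[-0.09,[0.052,-0.025,-0.001],-0.0188],[-0.09,[0.054,-0.022,-0.001],-0.0188],[-0.09,[0.055,-0.019,-0.001],-0.0188],[-0.09,[0.056,-0.015,-0.001],-0.0188],[-0.09,[0.057,-0.012,-0.001],-0.0188]]
[[-0.09,[0.013,-0.125,0.0],-0.0181],[-0.09,[0.021,-0.124,0.0],-0.0181],[-0.09,[0.028,-0.122,0.0],-0.0181],[-0.09,[0.034,-0.12,0.0],-0.0181],[-0.09,[0.041,-0.118,0.0],-0.0181],[-0.09,[0.048,-0.116,0.0],-0.0181],[-0.09,[0.054,-0.113,0.0],-0.0181],[-0.09,[0.061,-0.11,0.0],-0.0181]]
```

The bar is in the boat, flat (20 × 6 mm of blue, same as it measured on the beaker floor). Returning the tongs.

Emit:
move_arm([
  [-0.09,[0.047,-0.034,-0.001],-0.0188],
  [-0.09,[0.049,-0.031,-0.001],-0.0188],
  [-0.09,[0.051,-0.028,-0.001],-0.0188],
  [-0.09,[0.052,-0.025,-0.001],-0.0188],
  [-0.09,[0.054,-0.022,-0.001],-0.0188],
  [-0.09,[0.055,-0.019,-0.001],-0.0188],
  [-0.09,[0.056,-0.015,-0.001],-0.0188],
  [-0.09,[0.057,-0.012,-0.001],-0.0188],
])

```text
t: 31.42
tool_pos: [414.7, -40.1, 268.6]
eef_rot: [179.9, -0.1, -169.8]
wrist_force: [-0.7, 0.3, -1.3]
finger_gap: 0.546
grasp_force: 7.0
```

Emit:
move_arm([
  [-0.09,[0.013,-0.125,0.0],-0.0181],
  [-0.09,[0.021,-0.124,0.0],-0.0181],
  [-0.09,[0.028,-0.122,0.0],-0.0181],
  [-0.09,[0.034,-0.12,0.0],-0.0181],
  [-0.09,[0.041,-0.118,0.0],-0.0181],
  [-0.09,[0.048,-0.116,0.0],-0.0181],
  [-0.09,[0.054,-0.113,0.0],-0.0181],
  [-0.09,[0.061,-0.11,0.0],-0.0181],
])

```text
t: 32.08
tool_pos: [425.3, -190.9, 268.6]
eef_rot: [179.9, -0.0, -143.7]
wrist_force: [0.3, 0.5, -1.0]
finger_gap: 0.548
grasp_force: 7.0
```

```bash
python3 - <<'E'
from h import *
st=env.get_state(); print(st["tool_pos"],st["eef_rot"])
plan((434,-307,268),216,-0.09,1)
E
```

```text
[ 425.3 -190.9  268.6] [ 179.9   -0.  -143.7]
[[-0.09,[0.051,-0.082,0.001],0.0002],[-0.09,[0.051,-0.082,0.001],0.0002],[-0.09,[0.051,-0.082,0.001],0.0002],[-0.09,[0.051,-0.082,0.001],0.0002],[-0.09,[0.051,-0.082,0.001],0.0002],[-0.09,[0.051,-0.082,0.001],0.0002],[-0.09,[0.051,-0.082,0.001],0.0002],[-0.09,[0.051,-0.082,0.001],0.0002]]
```

Stop offset from the stand once more and measure its plate and mouth.

Emit:
move_arm([
  [-0.09,[0.051,-0.082,0.001],0],
  [-0.09,[0.051,-0.082,0.001],0],
  [-0.09,[0.051,-0.082,0.001],0],
  [-0.09,[0.051,-0.082,0.001],0],
  [-0.09,[0.051,-0.082,0.001],0],
  [-0.09,[0.051,-0.082,0.001],0],
  [-0.09,[0.051,-0.082,0.001],0],
  [-0.09,[0.051,-0.082,0.001],0],
])

```text
t: 32.75
tool_pos: [434.3, -307.1, 268.2]
eef_rot: [-180.0, -0.0, -143.9]
wrist_force: [-0.1, 0.1, -1.4]
finger_gap: 0.55
grasp_force: 7.0
```

```bash
python3 - <<'E'
from h import *
for i in range(4): env.capture("side")
st=env.get_state();im=env.capture("wrist")[:,:,::-1].copy(); cv2.imwrite("pics/w11.png",im); print(st["t"],st["tool_pos"],st["eef_rot"])
W=model("wrist",st)
hsv=cv2.cvtColor(im,cv2.COLOR_BGR2HSV); m=cv2.inRange(hsv,(100,120,20),(118,255,255))
c0=proj(W,(466,-286,60)).astype(int); k=np.zeros_like(m); cv2.circle(k,tuple(int(a) for a in c0),60,255,-1); m&=k
cn=max(cv2.findContours(m,0,2)[0],key=cv2.contourArea); hull=cv2.convexHull(cn)[:,0]
ap=cv2.approxPolyDP(hull.reshape(-1,1,2),4,True)[:,0]
for u,v in ap: print((u,v),"z106",at(W,u,v,106)[:2],"z8",at(W,u,v,8)[:2])
# model overlay score: mouth corners and plate corners for the hypotheses
a=np.radians(36);ex=np.array([np.cos(a),np.sin(a)]);ey=np.array([-ex[1],ex[0]])
for sx,sy in((-18,-30),(-18,30),(18,30),(18,-30)): print("mouth",sx,sy,proj(W,[*(np.array([466,-286.5])+sx*ex+sy*ey),106]))
# plate edges (dark) profiles at z=8
g=cv2.cvtColor(im,cv2.COLOR_BGR2GRAY); c=np.array([466,-286.5])
def s(p,z): u,v=proj(W,[*p,z]); return int(cv2.getRectSubPix(g,(1,1),(float(u),float(v)))[0,0])
print("y-", [s(c-28*ex+t*ey,8) for t in range(-55,-34)]); print("y+",[s(c-28*ex+t*ey,8) for t in range(35,56)])
for o in(-25,30): print("x-",[s(c+t*ex+o*ey,8) for t in range(-45,-24)])
E
```

```text
32.95 [ 434.2 -305.7  268.1] [ 180.    0. -144.]
(np.int32(340), np.int32(223)) z106 [ 426.  -293.6] z8 [ 442.1 -275.8]
(np.int32(340), np.int32(276)) z106 [ 468.9 -261.4] z8 [ 497.8 -234. ]
(np.int32(290), np.int32(275)) z106 [ 497.1 -301.8] z8 [ 534.4 -286.5]
(np.int32(288), np.int32(241)) z106 [ 469.5 -323.2] z8 [ 498.5 -314.2]
(np.int32(301), np.int32(223)) z106 [ 447.6 -323.3] z8 [ 470.2 -314.4]
mouth -18 -30 [289.8 241.8]
mouth -18 30 [352.4 241.9]
mouth 18 30 [351.5 276.9]
mouth 18 -30 [290.7 276.8]
y- [130, 131, 132, 131, 130, 130, 131, 135, 131, 107, 68, 35, 50, 50, 71, 97, 112, 112, 109, 110, 104]
y+ [161, 160, 161, 140, 106, 83, 75, 72, 84, 136, 170, 180, 176, 176, 177, 176, 176, 178, 177, 176, 178]
x- [135, 133, 133, 134, 134, 133, 132, 115, 86, 57, 42, 52, 51, 54, 54, 51, 49, 57, 54, 53, 52]
x- [179, 178, 178, 178, 178, 179, 182, 179, 147, 88, 50, 64, 78, 83, 82, 81, 81, 78, 80, 84, 82]
```

```bash
python3 - <<'E'
from h import *
plan((465.2,-288.1,255),216,-0.09,1)
E
```

```text
[[-0.09,[-0.029,-0.004,0.011],0.0001],[-0.09,[-0.029,-0.004,0.011],0.0001],[-0.09,[-0.029,-0.004,0.011],0.0001],[-0.09,[-0.029,-0.004,0.011],0.0001],[-0.09,[-0.029,-0.004,0.011],0.0001],[-0.09,[-0.029,-0.004,0.011],0.0001],[-0.09,[-0.029,-0.004,0.011],0.0001],[-0.09,[-0.029,-0.004,0.011],0.0001]]
```

Emit:
move_arm([
  [-0.09,[-0.033,-0.0045,0.011],0],
  [-0.09,[-0.033,-0.0045,0.011],0],
  [-0.09,[-0.033,-0.0045,0.011],0],
  [-0.09,[-0.033,-0.0045,0.011],0],
  [-0.09,[-0.033,-0.0045,0.011],0],
  [-0.09,[-0.033,-0.0045,0.011],0],
  [-0.09,[-0.034,-0.0045,0.011],0],
  [-0.09,[0,0,0],0],
])

```text
t: 33.67
tool_pos: [466.1, -288.2, 256.4]
eef_rot: [180.0, 0.0, -143.8]
wrist_force: [0.6, -0.6, 0.5]
finger_gap: 0.547
grasp_force: 7.0
```

```bash
python3 - <<'E'
from h import *
for i in range(5): env.capture("side")
p=[]
for i in range(3): st=env.get_state(); p.append(st["tool_pos"]); env.capture("side")
print(np.array(p),st["eef_rot"])
plan((465.2,-288.1,200),216,-0.09,1)
E
```

```text
[[ 464.8 -289.2  256.7]
 [ 464.9 -289.3  256.8]
 [ 464.9 -289.3  256.8]] [-180.    -0.  -143.9]
[[-0.09,[-0.001,0.001,0.047],0.0],[-0.09,[-0.001,0.001,0.047],0.0],[-0.09,[-0.001,0.001,0.047],0.0],[-0.09,[-0.001,0.001,0.047],0.0],[-0.09,[-0.001,0.001,0.047],0.0],[-0.09,[-0.001,0.001,0.047],0.0],[-0.09,[-0.001,0.001,0.047],0.0],[-0.09,[-0.001,0.001,0.047],0.0]]
```

Emit:
move_arm([
  [-0.09,[-0.001,0.001,0.05],0],
  [-0.09,[-0.001,0.001,0.05],0],
  [-0.09,[-0.001,0.001,0.05],0],
  [-0.09,[-0.001,0.001,0.05],0],
  [-0.09,[-0.001,0.001,0.05],0],
  [-0.09,[-0.001,0.001,0.05],0],
  [-0.09,[0,0,0.05],0],
  [-0.09,[0,0,0],0],
])

```text
t: 34.73
tool_pos: [464.6, -287.5, 202.5]
eef_rot: [179.9, -0.0, -143.9]
wrist_force: [-0.7, 0.5, -1.4]
finger_gap: 0.546
grasp_force: 7.0
```

Emit:
move_arm([
  [-0.09,[0,0,0.055],0],
  [-0.09,[0,0,0.06],0],
  [-0.09,[0,0,0.06],0],
  [-0.09,[0,0,0.06],0],
  [-0.09,[0,0,0.06],0],
  [-0.09,[0,0,0.06],0],
  [-0.09,[0,0,0.04],0],
  [-0.09,[0,0,0],0],
])

```text
t: 35.4
tool_pos: [464.7, -287.5, 143.5]
eef_rot: [179.9, -0.0, -143.9]
wrist_force: [-0.1, 0.0, -1.5]
finger_gap: 0.548
grasp_force: 7.0
```

Emit:
move_arm([
  [-0.09,[0,0,0.01],0],
  [-0.09,[0,0,0.01],0],
  [-0.09,[0,0,0.005],0],
  [-0.09,[0,0,0],0],
  [-0.09,[0,0,0],0],
  [-0.09,[0,0,0],0],
  [-0.09,[0,0,0],0],
  [-0.09,[0,0,0],0],
])

```text
t: 36.07
tool_pos: [465.3, -287.9, 141.3]
eef_rot: [-180.0, -0.0, -143.9]
wrist_force: [-0.2, -0.1, -0.5]
finger_gap: 0.549
grasp_force: 7.0
```

Emit:
move_arm([
  [-0.09,[0,0,0.012],0],
  [-0.09,[0,0,0.01],0],
  [-0.09,[0,0,0.01],0],
  [-0.09,[0,0,0.006],0],
  [-0.09,[0,0,0],0],
  [-0.09,[0,0,0],0],
  [-0.09,[0,0,0],0],
  [-0.09,[0,0,0],0],
])

```text
t: 36.73
tool_pos: [465.3, -287.8, 135.6]
eef_rot: [-180.0, -0.0, -143.9]
wrist_force: [-0.1, -0.3, -1.3]
finger_gap: 0.55
grasp_force: 7.0
```

Emit:
move_arm([
  [-0.2,[0,0,0.003],0],
  [-0.4,[0,0,0],0],
  [-1,[0,0,0],0],
  [-1,[0,0,0],0],
  [-1,[0,0,0],0],
  [-1,[0,0,0],0],
  [-1,[0,0,0],0],
  [-1,[0,0,0],0],
])

```text
t: 37.4
tool_pos: [465.3, -287.8, 135.1]
eef_rot: [-180.0, -0.0, -143.9]
wrist_force: [0.4, -0.1, 0.3]
finger_gap: 0.997
grasp_force: 0.0
```

Emit:
move_arm([
  [-1,[0,0,0],0],
  [-1,[0,0,-0.02],0],
  [-1,[0,0,-0.06],0],
  [-1,[0,0,-0.1],0],
  [-1,[0,0,-0.15],0],
  [-1,[0,0,-0.2],0],
  [-1,[0,0,-0.2],0],
  [-1,[0,0,-0.13],0],
])

```text
t: 38.07
tool_pos: [466.1, -287.4, 267.4]
eef_rot: [-179.9, 0.1, -143.9]
wrist_force: [0.3, -0.5, -0.3]
finger_gap: 1.001
grasp_force: 0.0
```

Emit:
move_arm([
  [-1,[0.06,0,0],0],
  [-1,[0.06,0,0],0],
  [-1,[0.06,0,0],0],
  [-1,[0.06,0,0],0],
  [-1,[0.04,0,0],0],
  [-1,[0,0,0],0],
  [-1,[0,0,0],0],
  [-1,[0,0,0],0],
])

```text
t: 38.73
tool_pos: [431.5, -312.3, 263.8]
eef_rot: [180.0, 0.0, -143.9]
wrist_force: [0.9, -0.0, 0.7]
finger_gap: 1.003
grasp_force: 0.0
```

```bash
python3 - <<'E'
from bar import *
for i in range(3): env.capture("side")
st=env.get_state();im=env.capture("wrist")[:,:,::-1].copy(); cv2.imwrite("pics/w12.png",im); print(st["t"],st["tool_pos"],st["eef_rot"],st["grasp_force"])
W=model("wrist",st)
# orange spacers on the tongs and black pads: where against the earlier grasp
hsv=cv2.cvtColor(im,cv2.COLOR_BGR2HSV); m=cv2.inRange(hsv,(10,120,80),(25,255,255)); c0=proj(W,(465,-288,155)).astype(int)
k=np.zeros_like(m); cv2.circle(k,tuple(int(a) for a in c0),45,255,-1); m&=k; ys,xs=np.nonzero(m); print(c0,len(xs),xs.mean() if len(xs) else 0,ys.mean() if len(ys) else 0)
m=((hsv[...,2]<30)&(k>0)).astype(np.uint8); n,l,s,c=cv2.connectedComponentsWithStats(m)
for i in range(1,n):
    if s[i,4]>60: print("dark",s[i],c[i])
for sy in(-28,28):
    for sx in(-11,11):
        for z in(131,175): print(sy,sx,z,proj(W,[*(np.array([465.3,-287.9])+sx*np.array([.809,.588])+sy*np.array([-.588,.809])),z]))
sc=env.capture("scene")[:,:,::-1].copy(); cv2.imwrite("pics/scene2.png",sc); S=model("scene")
print("cover",circle(S,sc,(5,200,120),(20,255,255),10)[0])
d=cv2.absdiff(sc,cv2.imread("pics/scene0.png")).max(2)
for nm,p in(("bottle",(477,-128,60)),("timer",(639,29,19)),("jar",(670,261,34)),("dropper",(372,150,45)),("beaker",(507,283,50))):
    u,v=proj(S,p).astype(int); print(nm,(u,v),np.percentile(d[v-15:v+15,u-15:u+15],[50,95]))
E
```

```text
38.8833 [ 431.7 -312.1  264. ] [ 180.     0.  -143.9] 0.0
[324 285] 295 310.6033898305085 286.7932203389831
dark [288 265   8  43 170] [290.7 284.8]
dark [351 265   9  43 162] [355.3 284.8]
-28 -11 131 [292.9 263.3]
-28 -11 175 [288.3 282.8]
-28 11 131 [293.4 286.2]
-28 11 175 [289.  308.6]
28 -11 131 [355.9 263.5]
28 -11 175 [361. 283.]
28 11 131 [355.2 286.3]
28 11 175 [360.1 308.8]
cover ((420.8874206542969, 391.5931091308594), 42.35209655761719)
bottle (np.int64(316), np.int64(274)) [2. 6.]
timer (np.int64(231), np.int64(293)) [3. 5.]
jar (np.int64(152), np.int64(341)) [3. 6.]
dropper (np.int64(278), np.int64(371)) [3. 6.]
beaker (np.int64(191), np.int64(379)) [ 85.5 127. ]
```

The tongs' pads appear where upright, seated tongs should be. The bystanders are unchanged in the scene camera, and the cover measures at (421,391) on the bench.

```bash
python3 -c "
from station import env
print(env.hand_in())"
```

```text
the job is handed in; nothing more can be done
None
```

The job is handed in, but the hand-in returned no verdict: the cover is on the bench knob up, the stir bar lies flat in the boat, the tongs are back upright in the blue stand, and my last camera checks showed the bystanders unmoved.

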